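# Shelve the loose tea carton and close up the rack

### The arm

A 6-joint arm with a two-finger parallel gripper is mounted at the origin on the work surface. World frame = base frame: x ahead of the robot, y to its left, z up, the work surface at z = 0. Lengths are in m, angles in rad, forces in N, time in s.
With the tool pointing down it reaches from about 0.25 to 0.775 m from the base axis. Payload 4 kg.
Tool frame: the origin (TCP) lies on the centre line of the jaws, within the pads' length; the fingertips stand 22 mm ahead of it and the grasp point (between the pads) lies 3 mm ahead of it; z points along the fingers, y is the direction in which the jaws open and shut (so a half turn about z gives the same grasp; the last joint's range is limited). The gripper opens to 94 mm and grips with 3 to 60 N. Pads are 16 mm wide; open, the fingers measure 119 mm over their backs; the gripper's body (75 mm by 177 mm) begins 78 mm behind the grasp point.
Start: joints at [1.201, 0.087, 1.371, -0, 1.684, -0.103], TCP at [0.145, 0.531, 0.228] pointing down, gripper open.
Joint ranges: [-3.1, 3.1], [-0.76, 2.03], [0.27, 2.55], [-1.08, 4.22], [0.17, 2.65], [-2.57, 2.57]. Speed limits (rad/s): [2.79, 2.79, 3.14, 3.14, 3.14, 3.14].

### API

Orientations are given as [roll, pitch, yaw] about the fixed x, y, z axes, in that order (R = Rz(yaw) Ry(pitch) Rx(roll)).
In Python, from bench import robot gives the robot as it stands. The module is installed in compiled form; this text tells all that it offers.
- The arm moves only by the shell command python3 -m inch 'ROWS'. ROWS is JSON, a list of rows, each an object with "linear": the shift along the world's x, y, z scaled (see below), a list of three; "twist": the turn about the world's z scaled (see below); "gripper": the opening, from 0 (shut) to 1 (fully open). In form: [{"linear": [x, y, z], "twist": twist, "gripper": gripper}, ...]. A call has 1 to 10 rows; each row is the pose to reach, as a shift and turn from the pose commanded when the call began; what a row does not reach only later rows make up. The controller multiplies each number of a shift by 0.1 m and each number of a turn by 60 degrees. A row lasts 1/12 s, in which the tool goes at most 41.7 mm and 7.16 degrees, less where a joint would pass 70% of its speed; a pose out of reach is approached as far as the arm can. A call with a number of a shift or a turn outside -1 to 1 is refused whole. A call with a gripper value outside its range is refused whole. The fingers move at their own pace and stop on an object; the grip force is fixed at half the most. Time passes only in rows, so rows that repeat a pose let the fingers close. It gives the time, the measured TCP pose, the force and the opening at its end, in the units of the state.
- robot.get_obs(): the state, without advancing time (a new reading comes with each control period).
- robot.snapshot(name): name is "scene" or "top"; returns a dict with "image" (384x512x3 uint8, red, green, blue), "depth" (384x512 float32, m along the optical axis (not along the pixel's ray), 0 where there is no reading), "mtx" (3x3 intrinsics, pixels), "rvec" (rotation vector, rad) and "tvec" (3), from world to camera coordinates, as OpenCV has them. Camera axes: x right, y down, z forward; pixel columns grow to the right and rows downward; lengths in m; the calibration is good to about 2 mm. A picture is of the moment at which its call begins.
- robot.close_job(): hands the job in, once; it reports no verdict.
The state is a dict: "time": time; "joint_positions": joint angles; "qvel": joint speeds; "joint_torque": joint torques, N m; "tool_pos": TCP position; "ee_rot": TCP orientation; "wrist_force": force on the tool from outside, world axes, zero at the start; "wrist_torque": the same for the moment, N m; "width": finger opening in m.
Only numpy, scipy, OpenCV 4.12 (cv2) and the standard library are available. Lean on these libraries where they do the work, as an engineer would, in place of code of your own. Each camera call takes 0.05 s, during which the arm holds its last target.

### The job

A green tea carton is lying on the counter. Stand it the right way up (cream end on top) in the tea rack with the other cartons, broad face against broad face like books, and then push the blue sliding stop up until the four cartons stand snug between it and the end panel. Push without crushing the cartons, let go of everything, and leave the other things on the counter where they are.

Things in the scene. Friction and masses are not known exactly. Their poses are not given: they have to be found in the camera images.
- carton_center (a point): Loose green tea carton, stiff box 130 mm tall, 60 wide, 42 thick, 60-130 g. At the start it lies flat on a broad face (42 mm high), its cream-banded top end pointing roughly away from the rack (within 0.45 rad of -y world). Point: centre of the box. Axes: x along its height to the cream top end (must point up when packed), y along the 60 mm width, z along the 42 mm thickness.
- rack: Plywood rack, fixed. Origin: centre of underside, on the counter; y along the row to the fixed end panel (inner face y=+143 mm, top 137 mm high), x across, z up. Base 310 (y) x 104 mm, floor 12 mm high. Channel 68 mm wide about x=0 between rails (tops 32 mm high); cartons stand in it, 60 mm width along x. Gap from last carton to open stop 68-130 mm: a hand fits only from above, on the narrow sides.
- stop (a joint): Sliding end stop of the rack, m: 0 = fully open, growing towards the end panel (+y of the rack; limit 0.160); starts at 0 to 0.055. Its inner face lies at y = -0.115 + joint in the rack's frame, so four cartons packed tight (168 mm) give about 0.090. About 2 N of friction, no spring, stays where it is left.
- stop_top (a point): The blue steel stop, an upright plate 66 mm wide (x) and 5 mm thick (y), its top 135.5 mm above the counter. Point: centre of its top edge (inner face 2.5 mm to +y of the rack, outer face 2.5 mm to -y). The outer face is flat and free from 45 mm above the counter upwards; below, foot and shoes stick out 24 mm behind it. Axes as the rack's.
- tea_red_center (a point): Red tea carton, same box (42 x 60 x 130 mm, 90 g), standing upright in the rack near the end panel, broad face towards it, a few mm loose. Point: its centre, 65 mm above its underside. Axes: z up, y thickness (along the rack), x width. The order of the three differs from start to start.
- tea_yellow_center (a point): Yellow tea carton, same box (42 x 60 x 130 mm, 90 g), standing upright in the rack near the end panel, broad face towards it, a few mm loose. Point: its centre, 65 mm above its underside. Axes: z up, y thickness (along the rack), x width. The order of the three differs from start to start.
- tea_navy_center (a point): Navy blue tea carton, same box (42 x 60 x 130 mm, 90 g), standing upright in the rack near the end panel, broad face towards it, a few mm loose. Point: its centre, 65 mm above its underside. Axes: z up, y thickness (along the rack), x width. The order of the three differs from start to start.
- pitcher_center (a point): Steel milk pitcher, 76 mm wide, 100 mm tall, with a handle; a bystander. Point: its centre, 50 mm above the counter.
- cup_center (a point): Red cup on a white saucer (one piece, saucer 124 mm wide, 63 mm tall in all); a bystander. Point: 32 mm above the counter.
- tamper_center (a point): Coffee tamper standing on its steel foot, 58 mm wide, 89 mm tall, wooden handle; a bystander. Point: 45 mm above the counter.
- sugar_center (a point): Glass sugar jar with a steel cap, 72 mm wide, 130 mm tall; a bystander. Point: 65 mm above the counter.
- portafilter: Portafilter resting on a black rubber mat at the left: basket 72 mm wide, black handle, about 210 mm long, 45 mm tall; a bystander. Origin: underside, near the middle of its length; handle roughly towards +y.

How it is judged:
At the end, for the whole second after the job is handed in: All four cartons stand in the channel on the rack floor, right way up, upright within 0.06 rad, the green one square in the row (0.08 rad); at most 3 mm of slack is left between stop and end panel (joint above 0.087); all released and at rest (angle between carton_center's own x axis and vertical below 0.06 rad and z of carton_center in the frame of rack between 0.073 and 0.081 m and x of carton_center in the frame of rack between -0.008 and 0.008 m and y of carton_center in the frame of rack between -0.035 and 0.13 m and angle between the z axis of carton_center and the y axis of rack, either way round below 0.08 rad and linear speed of carton below 0.02 m/s and angle between each of tea_red_center, tea_yellow_center, tea_navy_center's own z axis and vertical below 0.06 rad and z of tea_red_center in the frame of rack between 0.073 and 0.081 m and x of tea_red_center in the frame of rack between -0.008 and 0.008 m and y of tea_red_center in the frame of rack between -0.035 and 0.13 m and z of tea_yellow_center in the frame of rack between 0.073 and 0.081 m and x of tea_yellow_center in the frame of rack between -0.008 and 0.008 m and y of tea_yellow_center in the frame of rack between -0.035 and 0.13 m and z of tea_navy_center in the frame of rack between 0.073 and 0.081 m and x of tea_navy_center in the frame of rack between -0.008 and 0.008 m and y of tea_navy_center in the frame of rack between -0.035 and 0.13 m and value of joint stop above 0.087 m and velocity of joint stop below 0.005 m/s); the robot touches nothing.
It fails at once if a carton is crushed: more than 45 N between the stop and the cartons (contact force between stop and tea_red above 45 N or contact force between stop and tea_yellow above 45 N or contact force between stop and tea_navy above 45 N or contact force between stop and carton above 45 N).
It fails at once if a carton that stood in the rack is knocked over (angle between any of tea_red_center, tea_yellow_center, tea_navy_center's own z axis and vertical above 0.6 rad).
It fails at once if a bystander on the counter is moved by more than 25 mm (distance of any of pitcher_center, cup_center, tamper_center, sugar_center, portafilter from where it was at the start of the episode above 0.025 m).
It also fails if it takes over 61 s, if anything falls off the work surface, if the arm or the gripper's body presses on something with over 40 N, if the wrist force passes 120 N, or if a joint passes its speed limit or range.

## Working session

There is one attempt and no reset: what is moved stays moved. The work goes in short steps, Python scripts to look and compute and a shell command to move; the robot and the scene stay as the last step left them, time stands still between calls to the robot, and variables do not carry over. Pictures are saved under pics/ and viewed, and the job is handed in when it is done.

```bash
mkdir -p pics
cat > h.py <<'E'
import numpy as np, cv2
from bench import robot
def snap(n):
    s=robot.snapshot(n); R=cv2.Rodrigues(np.array(s['rvec'],float))[0]; t=np.array(s['tvec'],float).ravel(); s['R']=R; s['t']=t; return s
def cloud(s):
    d=s['depth']; K=s['mtx']; v,u=np.mgrid[0:d.shape[0],0:d.shape[1]]
    c=np.stack([(u-K[0][2])/K[0][0]*d,(v-K[1][2])/K[1][1]*d,d],-1)
    return (c-s['t'])@s['R']
def ray(s,u,v,z):
    K=s['mtx'];r=np.array([(u-K[0][2])/K[0][0],(v-K[1][2])/K[1][1],1])@s['R'];o=-s['R'].T@s['t'];return o+r*(z-o[2])/r[2]
def proj(s,p): return cv2.projectPoints(np.array(p,float).reshape(-1,1,3),np.array(s['rvec'],float),s['t'],np.array(s['mtx']),None)[0].reshape(-1,2)
def save(s,n): cv2.imwrite('pics/'+n,s['image'][:,:,::-1])
E
python3 - <<'E'
from h import *
o=robot.get_obs();print(o)
for n in('scene','top'):
    s=snap(n);save(s,n+'0.png');print(n,-s['R'].T@s['t'],s['R'][2])
E
```

```text
{'time': 0.0, 'joint_positions': array([ 1.20089309e+00,  8.79776764e-02,  1.37223778e+00, -5.31258639e-05,
        1.68361376e+00, -1.03123446e-01]), 'qvel': array([ 2.24722150e-04, -5.83875640e-05,  1.81843518e-03, -2.00959615e-03,
       -1.62886335e-03, -1.01471239e-04]), 'joint_torque': array([ 9.02823795e-04, -3.40177310e+01, -3.02438164e+01,  7.20583065e-02,
        3.26555280e-02, -1.39424951e-04]), 'tool_pos': array([0.14484552, 0.53006306, 0.22630011]), 'ee_rot': array([-3.13936254e+00, -1.77712188e-04,  2.87480675e+00]), 'wrist_force': array([-0.82897044, -0.86042759,  0.3395203 ]), 'wrist_torque': array([-0.01130898, -0.02465287, -0.00427858]), 'width': 0.0940311012219841}
scene [1.06177837 0.56597324 1.10323494] [-0.43329988 -0.37573818 -0.81918986]
top [0.33954272 0.13258421 1.21702725] [ 0.19244311 -0.00308762 -0.98130327]
```

View pics/scene0.png

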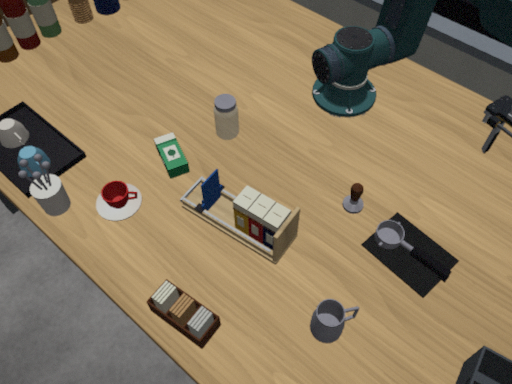

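View pics/top0.png

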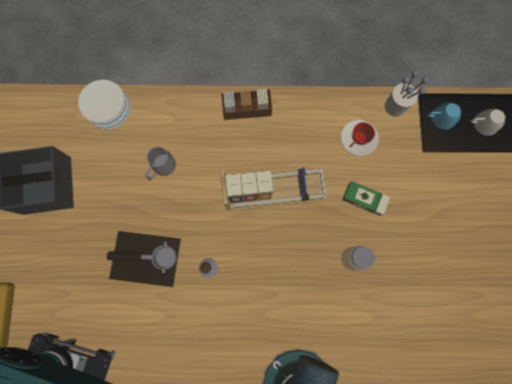

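The scene view has the green carton at about (172,155), its cream end at (165,140) and the rack at (245,215). In the top view the carton is at (366,197), with cream at (383,204), and the blue stop is at (304,185). Next I'll measure these.

```bash
cat >> h.py <<'E'
def big(m):
    n,l,st,_=cv2.connectedComponentsWithStats(m.astype(np.uint8)); i=1+np.argmax(st[1:,4]); return l==i
def rect(P): 
    (c,sz,a)=cv2.minAreaRect((P[:,:2]*1000).astype(np.float32)); return np.round(c,1),np.round(sz,1),round(a,2)
E
python3 - <<'E'
from h import *
for n in('top','scene'):
    s=snap(n);X=cloud(s);h=cv2.cvtColor(s['image'],cv2.COLOR_RGB2HSV);H,S,V=[h[...,i].astype(int) for i in range(3)]
    g=big((H>60)&(H<85)&(S>100)&(X[...,2]>.01)&(X[...,0]>.3)&(X[...,1]<0.05))
    c=X[g].mean(0); print(n,'green',c,rect(X[g&(X[...,2]>.036)]))
    near=(np.hypot(X[...,0]-c[0],X[...,1]-c[1])<.1)&(X[...,2]>.034)
    near=big(near)
    print(' carton top face',near.sum(),rect(X[near]),np.median(X[near][:,2]),'mean',X[near].mean(0))
    b=big((H>105)&(H<125)&(S>110)&(X[...,2]>.06)&(np.hypot(X[...,0]-.45,X[...,1]-.15)<.25)); P=X[b]
    print(' blue',b.sum(),P.mean(0),P.min(0),P.max(0)); t=P[P[:,2]>.125]; print('  top',rect(t) if len(t) else 0)
    ti=(X[...,2]>.136)&(X[...,2]<.155)&(np.hypot(X[...,0]-.5,X[...,1]-.2)<.15); print(' tops',rect(X[ti]),np.median(X[ti][:,2]))
    ra=(X[...,2]>.027)&(X[...,2]<.036)&(np.hypot(X[...,0]-.5,X[...,1]-.2)<.22)&(X[...,1]>c[1]+.085); print(' rails',rect(X[big(ra)]))
    if n=='top':
        k=s['image'][150:230,210:410]; cv2.imwrite('pics/crop0.png',cv2.resize(k[:,:,::-1],None,fx=4,fy=4,interpolation=2))
    else:
        k=s['image'][120:260,140:310]; cv2.imwrite('pics/crop1.png',cv2.resize(k[:,:,::-1],None,fx=4,fy=4,interpolation=2))
E
```

```text
top green [ 0.56330487 -0.19445735  0.04100878] (array([ 563. , -201.9]), array([94.8, 55.2]), 66.95)
 carton top face 817 (array([ 558.3, -215.5]), array([130.8,  61.9]), 66.68) 0.04105983462559429 mean [ 0.55706986 -0.21462452  0.04090704]Traceback (most recent call last):
  File "<stdin>", line 9, in <module>
  File "h.py", line 14, in big
    n,l,st,_=cv2.connectedComponentsWithStats(m.astype(np.uint8)); i=1+np.argmax(st[1:,4]); return l==i
                                                                       ~~~~~~~~~^^^^^^^^^^
    return _wrapfunc(a, 'argmax', axis=axis, out=out, **kwds)
    return bound(*args, **kwds)
ValueError: attempt to get argmax of an empty sequence
```

```bash
cat > m.py <<'E'
from h import *
for n in('top','scene'):
    s=snap(n);X=cloud(s);h=cv2.cvtColor(s['image'],cv2.COLOR_RGB2HSV);H,S,V=[h[...,i].astype(int) for i in range(3)]
    near=(np.hypot(X[...,0]-.558,X[...,1]+.215)<.1)&(X[...,2]>.034)
    near=big(near)
    print(n,' carton top face',near.sum(),rect(X[near]),np.median(X[near][:,2]),'mean',X[near].mean(0))
    r=np.hypot(X[...,0]-.58,X[...,1]-.1)<.25
    b=(H>100)&(H<130)&(S>90)&(X[...,2]>.04)&r&(X[...,1]<0.08);b=big(b); P=X[b]
    print(' blue',b.sum(),P.mean(0),P.min(0),P.max(0)); t=P[P[:,2]>.122]; print('  top',rect(t) if len(t) else 0)
    ti=big((X[...,2]>.138)&(X[...,2]<.155)&r); print(' tops',rect(X[ti]),np.median(X[ti][:,2]))
    ra=big((X[...,2]>.024)&(X[...,2]<.037)&r&(X[...,1]>-.1)); print(' rails',rect(X[ra]))
    k=s['image'][150:230,210:410] if n=='top' else s['image'][120:260,140:310]
    cv2.imwrite('pics/crop_%s.png'%n,cv2.resize(k[:,:,::-1],None,fx=4,fy=4,interpolation=2))
E
python3 m.py
```

```text
top  carton top face 812 (array([ 557.5, -215.1]), array([130.6,  63.1]), 66.31) 0.04071539435206091 mean [ 0.55701881 -0.21475384  0.04067613]
 blue 3 [ 0.61907766 -0.0068485   0.13410001] [ 0.61576172 -0.00702713  0.13311719] [ 0.62232343 -0.00663339  0.13536665]
  top (array([619. ,  -6.9]), array([0. , 6.6]), 86.57)
 tops (array([577.7, 152.6]), array([ 61.3, 133.2]), 6.59) 0.14161136924596313
 rails (array([581.1,  66.1]), array([ 96.9, 308.1]), 9.72)
scene  carton top face 757 (array([ 559.6, -215.3]), array([134.5,  60. ]), 66.74) 0.0414600030406991 mean [ 0.56089323 -0.21265426  0.04132567]
 blue 439 [ 0.60199965 -0.00684743  0.08935677] [ 0.55649965 -0.02086861  0.04009933] [ 6.41338947e-01 -6.42761750e-05  1.39564113e-01]
  top (array([599.5,  -7.3]), array([64.4,  8.3]), 6.95)
 tops (array([579.9, 150.7]), array([ 63.7, 131.4]), 6.27) 0.14161772552621288
 rails (array([585.6, 109.1]), array([101.4, 244.3]), 6.13)
```

View pics/crop_top.png

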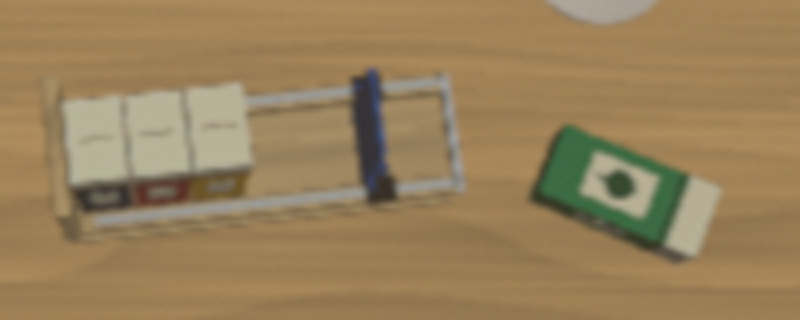

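View pics/crop_scene.png

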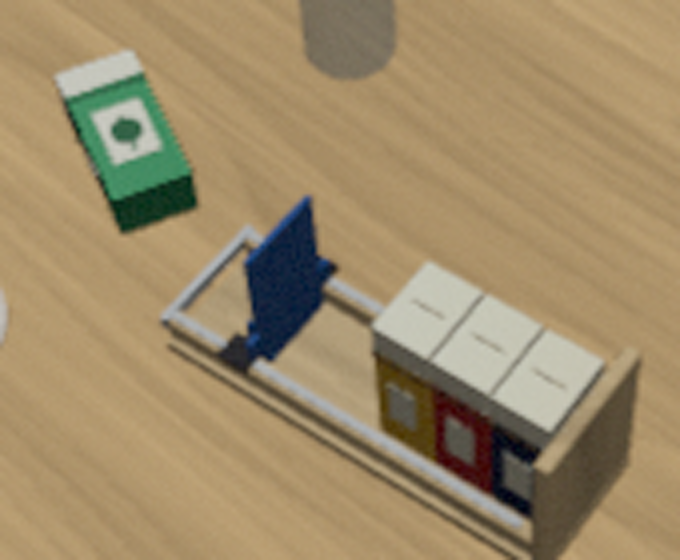

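```bash
python3 - <<'E'
from h import *
s=snap('top');X=cloud(s)
m=(X[...,2]>.05)&(X[...,1]<-.1)&(X[...,1]>-.4)&(X[...,0]>.3)&(X[...,0]<.8)
n,l,st,c=cv2.connectedComponentsWithStats(m.astype(np.uint8))
for i in range(1,n):
    if st[i,4]>15: print(rect(X[l==i]),X[l==i][:,2].max())
E
python3 -m inch '[{"linear":[0.2,-0.4,0.1],"twist":-0.12,"gripper":1},{"linear":[0.4,-0.8,0.1],"twist":-0.24,"gripper":1},{"linear":[0.5,-1,0.1],"twist":-0.36,"gripper":1},{"linear":[0.6,-1,0.1],"twist":-0.48,"gripper":1},{"linear":[0.8,-1,0.1],"twist":-0.6,"gripper":1},{"linear":[1,-1,0.1],"twist":-0.7,"gripper":1}]'
```

```text
(array([ 758.4, -207.4]), array([70.3, 78.8]), 83.33) 0.06653422631307385
(array([ 369.1, -166.7]), array([68.5, 66.2]), 56.53) 0.1352387070976424
time: 0.8
tool_pos: [0.2455, 0.43, 0.238]
ee_rot: [3.14, -0.001, 2.136]
wrist_force: [-0.2, 0.5, 1.0]
width: 0.0938
```

```bash
python3 -m inch '[{"linear":[0.2,-0.4,0],"twist":-0.1,"gripper":1},{"linear":[0.4,-0.8,0],"twist":-0.2,"gripper":1},{"linear":[0.5,-1,0],"twist":-0.3,"gripper":1}]'
python3 -m inch '[{"linear":[0.2,-0.4,0],"twist":-0.1,"gripper":1},{"linear":[0.4,-0.8,0],"twist":-0.2,"gripper":1},{"linear":[0.5,-1,0],"twist":-0.3,"gripper":1}]'
python3 -m inch '[{"linear":[0.2,-0.4,0],"twist":-0.1,"gripper":1},{"linear":[0.4,-0.8,0],"twist":-0.2,"gripper":1},{"linear":[0.5,-1,0],"twist":-0.3,"gripper":1}]'
python3 -m inch '[{"linear":[0.2,-0.4,0],"twist":0,"gripper":1},{"linear":[0.4,-0.8,0],"twist":0,"gripper":1},{"linear":[0.5,-1,0],"twist":0,"gripper":1}]'
python3 -m inch '[{"linear":[0.2,-0.4,0],"twist":0,"gripper":1},{"linear":[0.3,-0.8,0],"twist":0,"gripper":1},{"linear":[0.4,-1,0],"twist":0,"gripper":1}]'
python3 -m inch '[{"linear":[0.2,-0.4,0],"twist":0,"gripper":1},{"linear":[0.3,-0.8,0],"twist":0,"gripper":1},{"linear":[0.4,-1,0],"twist":0,"gripper":1},{"linear":[0.4,-1,0],"twist":0,"gripper":1},{"linear":[0.4,-1,0],"twist":0,"gripper":1}]'
```

```text
time: 1.05
tool_pos: [0.296, 0.3284, 0.2372]
ee_rot: [-3.141, 0.002, 1.822]
wrist_force: [0.4, 0.5, 0.1]
width: 0.0941
time: 1.3
tool_pos: [0.3458, 0.2279, 0.2376]
ee_rot: [3.14, 0.001, 1.507]
wrist_force: [0.8, -0.5, -0.3]
width: 0.0937
time: 1.55
tool_pos: [0.3958, 0.1277, 0.2377]
ee_rot: [3.14, 0.0, 1.192]
wrist_force: [0.8, 0.8, 0.1]
width: 0.0938
time: 1.8
tool_pos: [0.4458, 0.0275, 0.2375]
ee_rot: [3.141, 0.001, 1.197]
wrist_force: [-0.5, 0.7, 0.4]
width: 0.0938
time: 2.05
tool_pos: [0.4853, -0.0731, 0.2373]
ee_rot: [3.141, 0.002, 1.196]
wrist_force: [0.5, 0.6, 0.0]
width: 0.0939
time: 2.47
tool_pos: [0.525, -0.1705, 0.2367]
ee_rot: [-3.14, -0.0, 1.197]
wrist_force: [0.1, -0.0, -1.5]
width: 0.094
```

```bash
python3 -m inch '[{"linear":[0.1,-0.4,0],"twist":-0.034,"gripper":1},{"linear":[0.16,-0.83,-0.2],"twist":-0.034,"gripper":1},{"linear":[0.16,-0.83,-0.6],"twist":-0.034,"gripper":1},{"linear":[0.16,-0.83,-1],"twist":-0.034,"gripper":1},{"linear":[0.16,-0.83,-1],"twist":-0.034,"gripper":1},{"linear":[0.16,-0.83,-1],"twist":-0.034,"gripper":1}]'
python3 - <<'E'
from h import *
s=snap('scene');save(s,'a.png');cv2.imwrite('pics/a.png',cv2.resize(s['image'][60:260,80:320,::-1],None,fx=3,fy=3))
E
```

```text
time: 2.97
tool_pos: [0.5389, -0.2499, 0.1345]
ee_rot: [-3.134, -0.001, 1.165]
wrist_force: [0.6, 0.2, 0.2]
width: 0.094
```

View pics/a.png

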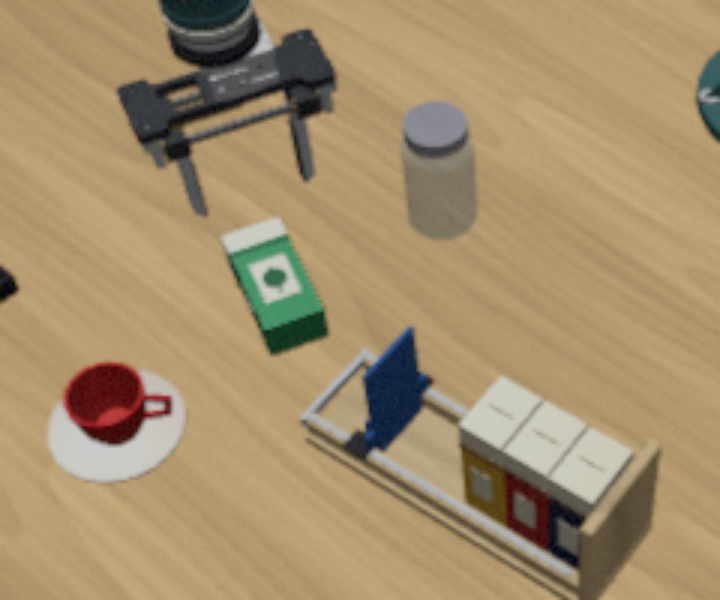

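The open fingers straddle the line of the cream end at (255,235) in the picture, and the jar is well clear. I'll go down and close gently.

```bash
python3 -m inch '[{"linear":[0.02,-0.03,-0.4],"twist":0,"gripper":1},{"linear":[0.02,-0.03,-0.8],"twist":0,"gripper":1},{"linear":[0.02,-0.03,-0.95],"twist":0,"gripper":1},{"linear":[0.02,-0.03,-0.95],"twist":0,"gripper":1}]'
python3 -m inch '[{"linear":[0,0,-0.12],"twist":0,"gripper":1},{"linear":[0,0,-0.12],"twist":0,"gripper":1},{"linear":[0,0,-0.12],"twist":0,"gripper":0.7},{"linear":[0,0,-0.12],"twist":0,"gripper":0.62},{"linear":[0,0,-0.12],"twist":0,"gripper":0.62},{"linear":[0,0,-0.12],"twist":0,"gripper":0.62},{"linear":[0,0,-0.12],"twist":0,"gripper":0.62},{"linear":[0,0,-0.12],"twist":0,"gripper":0.62},{"linear":[0,0,-0.12],"twist":0,"gripper":0.62}]'
```

```text
time: 3.35
tool_pos: [0.5431, -0.2543, 0.0422]
ee_rot: [-3.14, -0.0, 1.165]
wrist_force: [0.2, 1.3, -0.2]
width: 0.0941
time: 4.1
tool_pos: [0.5433, -0.2557, 0.031]
ee_rot: [3.141, 0.0, 1.164]
wrist_force: [-0.3, 0.2, 1.4]
width: 0.0598
```

```bash
python3 -m inch '[{"linear":[0,0,0],"twist":0,"gripper":0.75},{"linear":[0,0,0],"twist":0,"gripper":0.75},{"linear":[0,0,-0.05],"twist":0,"gripper":0.75},{"linear":[0,0,-0.05],"twist":0,"gripper":0.75},{"linear":[0,0,-0.05],"twist":0,"gripper":0.62},{"linear":[0,0,-0.05],"twist":0,"gripper":0.62},{"linear":[0,0,-0.05],"twist":0,"gripper":0.62},{"linear":[0,0,-0.05],"twist":0,"gripper":0.62},{"linear":[0,0,-0.05],"twist":0,"gripper":0.62}]'
python3 -m inch '[{"linear":[0,0,0.2],"twist":0,"gripper":0.62},{"linear":[0,0,0.4],"twist":0,"gripper":0.62},{"linear":[0,0,0.5],"twist":0,"gripper":0.62},{"linear":[0,0,0.5],"twist":0,"gripper":0.62},{"linear":[0,0,0.5],"twist":0,"gripper":0.62}]'
python3 - <<'E'
from h import *
s=snap('scene');cv2.imwrite('pics/b.png',cv2.resize(s['image'][60:260,80:320,::-1],None,fx=3,fy=3))
E
```

```text
time: 4.85
tool_pos: [0.5429, -0.2554, 0.0254]
ee_rot: [-3.141, 0.0, 1.164]
wrist_force: [-0.5, -0.4, 0.2]
width: 0.0595
time: 5.27
tool_pos: [0.5434, -0.2557, 0.076]
ee_rot: [3.14, 0.0, 1.164]
wrist_force: [-0.3, -0.6, -0.1]
width: 0.0599
```

View pics/b.png

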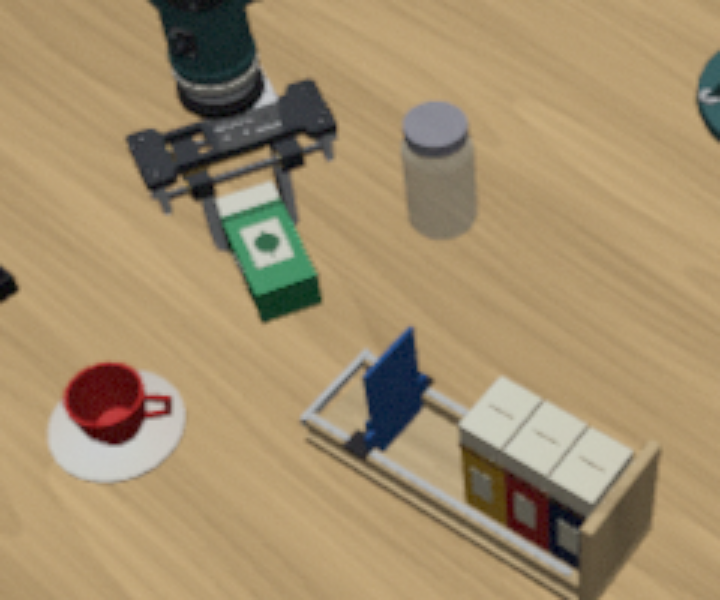

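The carton stays roughly horizontal in the grip, with its cream end at (245,200). I'll loosen a little so that gravity swings it down.

```bash
python3 -m inch '[{"linear":[0,0,0],"twist":0,"gripper":0.634},{"linear":[0,0,0],"twist":0,"gripper":0.634},{"linear":[0,0,0],"twist":0,"gripper":0.634}]'
cat > see.py <<'E'
from h import *
import sys
s=snap('scene');cv2.imwrite('pics/%s.png'%sys.argv[1],cv2.resize(s['image'][60:260,80:320,::-1],None,fx=3,fy=3))
X=cloud(s);h=cv2.cvtColor(s['image'],cv2.COLOR_RGB2HSV);H,S,V=[h[...,i].astype(int) for i in range(3)]
g=(H>60)&(H<85)&(S>100)&(X[...,2]>.003)&(X[...,0]>.3)&(X[...,0]<.8)&(X[...,1]<0.25)
g=big(g);P=X[g]
print(len(P),'z',P[:,2].min(),P[:,2].max(),'mean',P.mean(0))
E
python3 see.py c; python3 -m inch '[{"linear":[0,0,0],"twist":0,"gripper":0.638},{"linear":[0,0,0],"twist":0,"gripper":0.638},{"linear":[0,0,0],"twist":0,"gripper":0.638}]';python3 see.py d
```

```text
time: 5.57
tool_pos: [0.5424, -0.2551, 0.0742]
ee_rot: [-3.14, -0.0, 1.164]
wrist_force: [-0.2, -0.8, -0.6]
width: 0.06
549 z 0.0538549433861513 0.10072217398527959 mean [ 0.57232141 -0.18850108  0.08479005]
time: 5.87
tool_pos: [0.543, -0.2554, 0.0754]
ee_rot: [-3.142, -0.0, 1.164]
wrist_force: [0.3, -1.2, -1.3]
width: 0.0602
539 z 0.056227897677405145 0.09790043569249383 mean [ 0.57315372 -0.18842406  0.0859063 ]
```

```bash
python3 -m inch '[{"linear":[0,0,0],"twist":0,"gripper":0.641},{"linear":[0,0,0],"twist":0,"gripper":0.641},{"linear":[0,0,0],"twist":0,"gripper":0.641}]';python3 see.py e;python3 -m inch '[{"linear":[0,0,0],"twist":0,"gripper":0.644},{"linear":[0,0,0],"twist":0,"gripper":0.644},{"linear":[0,0,0],"twist":0,"gripper":0.644}]';python3 see.py f
```

```text
time: 6.17
tool_pos: [0.5432, -0.2555, 0.0759]
ee_rot: [3.141, 0.0, 1.164]
wrist_force: [-0.2, -0.4, -0.0]
width: 0.0601
498 z 0.006576797847141296 0.04745366881859917 mean [ 0.57209949 -0.18850719  0.03597958]
time: 6.47
tool_pos: [0.543, -0.2555, 0.0756]
ee_rot: [3.141, -0.0, 1.164]
wrist_force: [0.1, 0.6, 0.5]
width: 0.0605
500 z 0.005815405644074797 0.0463009235580607 mean [ 0.5720078  -0.18851256  0.03591792]
```

View pics/f.png

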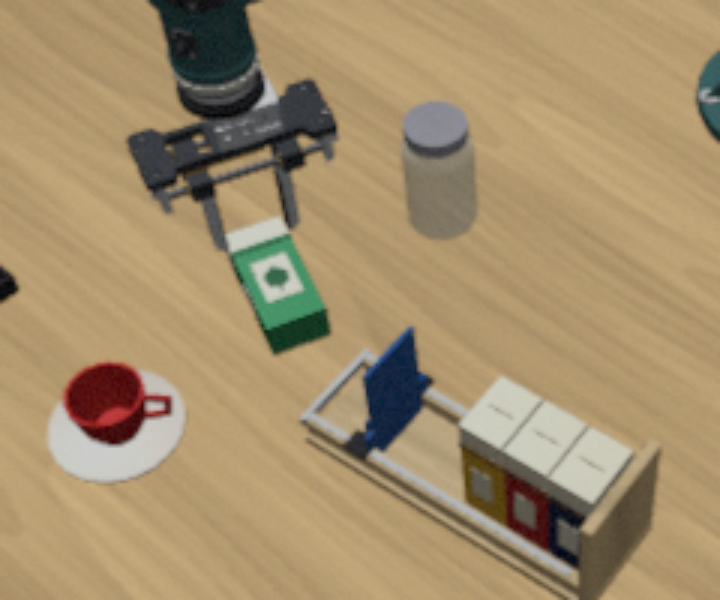

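The carton held rigidly and then dropped flat: cream end at (258,235) and lying as before, with no pivoting. Next try: grip closer to the cream end and loosen in finer steps, since there should be a force window where it pivots without slipping.

```bash
cat > car.py <<'E'
from h import *
s=snap('top');X=cloud(s);o=robot.get_obs();t=o['tool_pos']
near=(np.hypot(X[...,0]-.558,X[...,1]+.215)<.1)&(X[...,2]>.034)&(X[...,2]<.05);near=big(near);print(rect(X[near]),near.sum())
s=snap('scene');X=cloud(s)
near=(np.hypot(X[...,0]-.558,X[...,1]+.215)<.1)&(X[...,2]>.034)&(X[...,2]<.05);near=big(near);print(rect(X[near]),near.sum(),t)
E
python3 car.py
```

```text
(array([ 560.2, -203.5]), array([106.9,  61.4]), 67.14) 629
(array([ 557.1, -214.3]), array([137.9,  61. ]), 67.07) 753 [ 0.54302271 -0.25547259  0.07553501]
```

```bash
python3 -m inch '[{"linear":[-0.04,-0.08,0],"twist":0,"gripper":0.75},{"linear":[-0.04,-0.08,0],"twist":0,"gripper":0.75},{"linear":[-0.04,-0.08,-0.4],"twist":0,"gripper":0.75},{"linear":[-0.04,-0.08,-0.5],"twist":0,"gripper":0.75},{"linear":[-0.04,-0.08,-0.5],"twist":0,"gripper":0.75},{"linear":[-0.04,-0.08,-0.5],"twist":0,"gripper":0.62},{"linear":[-0.04,-0.08,-0.5],"twist":0,"gripper":0.62},{"linear":[-0.04,-0.08,-0.5],"twist":0,"gripper":0.62},{"linear":[-0.04,-0.08,-0.5],"twist":0,"gripper":0.62}]'
python3 -m inch '[{"linear":[0,0,0.2],"twist":0,"gripper":0.62},{"linear":[0,0,0.4],"twist":0,"gripper":0.62},{"linear":[0,0,0.5],"twist":0,"gripper":0.62},{"linear":[0,0,0.5],"twist":0,"gripper":0.638},{"linear":[0,0,0.5],"twist":0,"gripper":0.638}]'
python3 see.py g
python3 -m inch '[{"linear":[0,0,0],"twist":0,"gripper":0.6386},{"linear":[0,0,0],"twist":0,"gripper":0.6386},{"linear":[0,0,0],"twist":0,"gripper":0.6386}]';python3 see.py g1
python3 -m inch '[{"linear":[0,0,0],"twist":0,"gripper":0.6392},{"linear":[0,0,0],"twist":0,"gripper":0.6392},{"linear":[0,0,0],"twist":0,"gripper":0.6392}]';python3 see.py g2
```

```text
time: 7.37
tool_pos: [0.5392, -0.2636, 0.0261]
ee_rot: [3.141, 0.0, 1.164]
wrist_force: [-0.4, 0.4, -0.4]
width: 0.0601
time: 7.78
tool_pos: [0.5394, -0.2637, 0.0762]
ee_rot: [3.14, 0.0, 1.164]
wrist_force: [-0.2, 0.8, -1.4]
width: 0.0606
539 z 0.05419151412784067 0.0984589936303492 mean [ 0.56993922 -0.18746279  0.08589022]
time: 8.08
tool_pos: [0.5384, -0.2631, 0.0742]
ee_rot: [-3.139, -0.0, 1.164]
wrist_force: [0.7, -0.6, -1.0]
width: 0.0604
545 z 0.051239602402246016 0.09674383417362882 mean [ 0.56879586 -0.18668058  0.08381718]
time: 8.38
tool_pos: [0.539, -0.2634, 0.0753]
ee_rot: [-3.141, -0.0, 1.164]
wrist_force: [0.5, 0.6, -0.8]
width: 0.0605
544 z 0.056365886640514035 0.09654298646589402 mean [ 0.56954052 -0.18745918  0.0849044 ]
```

```bash
python3 -m inch '[{"linear":[0,0,0],"twist":0,"gripper":0.6396},{"linear":[0,0,0],"twist":0,"gripper":0.6396},{"linear":[0,0,0],"twist":0,"gripper":0.6396}]';python3 see.py g3
python3 -m inch '[{"linear":[0,0,0],"twist":0,"gripper":0.64},{"linear":[0,0,0],"twist":0,"gripper":0.64}]';python3 see.py g4
python3 -m inch '[{"linear":[0,0,0],"twist":0,"gripper":0.6404},{"linear":[0,0,0],"twist":0,"gripper":0.6404}]';python3 see.py g5
```

```text
time: 8.68
tool_pos: [0.5391, -0.2635, 0.0756]
ee_rot: [3.141, 0.0, 1.164]
wrist_force: [-0.1, -0.0, -1.3]
width: 0.0603
541 z 0.05213085567471815 0.09720508551886675 mean [ 0.56961492 -0.18750878  0.08500531]
time: 8.9
tool_pos: [0.539, -0.2634, 0.0755]
ee_rot: [3.141, 0.0, 1.164]
wrist_force: [0.3, -0.4, -0.5]
width: 0.0601
546 z 0.05510942292859855 0.09703959377232355 mean [ 0.56949143 -0.18733783  0.08505709]
time: 9.12
tool_pos: [0.539, -0.2634, 0.0755]
ee_rot: [3.142, -0.0, 1.164]
wrist_force: [0.1, 0.7, -0.9]
width: 0.0605
545 z 0.053935960537983434 0.09646477236937692 mean [ 0.56938078 -0.18725027  0.08501044]
```

```bash
python3 -m inch '[{"linear":[0,0,0],"twist":0,"gripper":0.6407},{"linear":[0,0,0],"twist":0,"gripper":0.6407}]';python3 see.py g6
python3 - <<'E'
from h import *
s=snap('scene');X=cloud(s);h=cv2.cvtColor(s['image'],cv2.COLOR_RGB2HSV);H,S,V=[h[...,i].astype(int) for i in range(3)]
g=big((H>60)&(H<85)&(S>100)&(V>110)&(X[...,2]>.07)&(X[...,0]>.3)&(X[...,0]<.8)&(X[...,1]<0.25))
P=X[g];A=np.c_[P[:,:2],np.ones(len(P))];print(np.linalg.lstsq(A,P[:,2],rcond=None)[0],len(P))
E
```

```text
time: 9.33
tool_pos: [0.539, -0.2634, 0.0755]
ee_rot: [3.141, 0.0, 1.164]
wrist_force: [0.2, 0.2, -1.7]
width: 0.0604
547 z 0.053821649338306105 0.09849165300297448 mean [ 0.56933873 -0.18761109  0.08487624]
[-0.00747038  0.00598023  0.09614815] 348
```

View pics/g6.png

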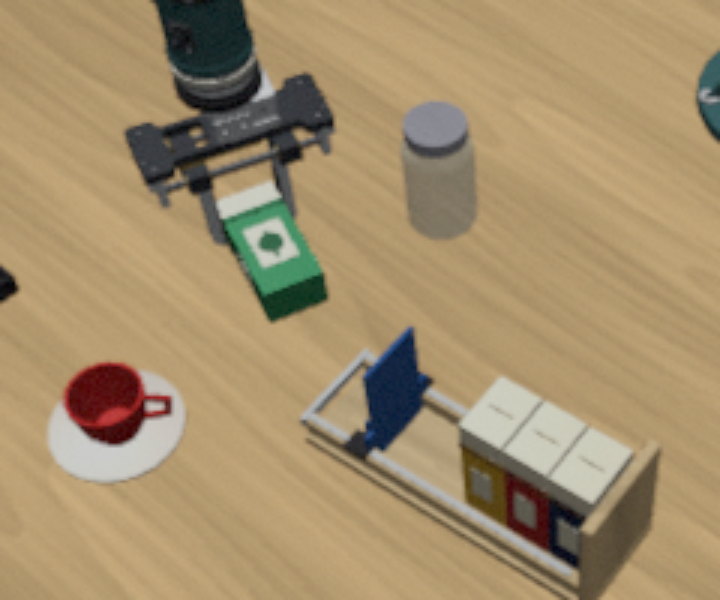

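The carton is still horizontal with no creep at all, so the grip won't pivot freely. I'll force the pivot instead. The bottom end goes against the rail-height crossbar at the rack's fixed -y end, then the grasp point swings in an arc about that edge. First I need a precise position for the edge.

Run:
```python
from h import *
th=np.radians(6.6);ex=np.array([np.cos(th),np.sin(th)]);ey=np.array([-np.sin(th),np.cos(th)]);O=np.array([.5877,.075])
for n in('top','scene'):
    s=snap(n);X=cloud(s);q=X[...,:2]-O;rx=q@ex;ry=q@ey;z=X[...,2]
    for nm,m in (('bar',(z>.022)&(z<.04)&(abs(rx)<.03)&(ry<-.11)&(ry>-.2)),('low',(z>.006)&(z<.02)&(abs(rx)<.06)&(ry<-.11)&(ry>-.2)),('railL',(z>.024)&(z<.037)&(rx<-.02)&(rx>-.08)&(ry<.0)&(ry>-.2)),('railR',(z>.024)&(z<.037)&(rx>.02)&(rx<.08)&(ry<.0)&(ry>-.2)),('panel',(z>.125)&(z<.15)&(abs(rx)<.05)&(ry<.17)&(ry>0))):
        if m.sum(): print(n,nm,m.sum(),'rx %.4f..%.4f'%(rx[m].min(),rx[m].max()),'ry %.4f..%.4f med %.4f'%(ry[m].min(),ry[m].max(),np.median(ry[m])),'z %.4f'%np.median(z[m]))
    for nm,c in(('L',rx<0),('R',rx>0)):
        m=(z>.026)&(z<.037)&c&(abs(rx)<.08)&(abs(rx)>.03)&(ry<0.06)&(ry>-.14); print(nm,np.polyfit(ry[m],rx[m],1))
```

```text
top bar 44 rx -0.0280..0.0291 ry -0.1607..-0.1528 med -0.1554 z 0.0299
top low 295 rx -0.0522..0.0356 ry -0.1542..-0.1103 med -0.1308 z 0.0110
top railL 229 rx -0.0519..-0.0206 ry -0.1596..-0.0004 med -0.0803 z 0.0314
top railR 206 rx 0.0214..0.0516 ry -0.1591..-0.0006 med -0.0721 z 0.0312
top panel 1105 rx -0.0482..0.0498 ry 0.0112..0.1565 med 0.0865 z 0.1408
L [ 0.00829524 -0.04119104]
R [-0.00022371  0.03996565]
scene bar 68 rx -0.0300..0.0293 ry -0.1624..-0.1523 med -0.1555 z 0.0296
scene low 205 rx -0.0266..0.0544 ry -0.1905..-0.1110 med -0.1391 z 0.0113
scene railL 142 rx -0.0515..-0.0201 ry -0.1617..-0.0392 med -0.0779 z 0.0312
scene railR 314 rx 0.0206..0.0517 ry -0.1624..-0.0001 med -0.0793 z 0.0312
scene panel 1534 rx -0.0482..0.0491 ry 0.0097..0.1565 med 0.0900 z 0.1407
L [ 0.05891771 -0.03557996]
R [-0.01004803  0.04231496]
```

```bash
python3 -m inch '[{"linear":[0.2,0.1,0],"twist":0.1,"gripper":0.5},{"linear":[0.4,0.25,0],"twist":0.2,"gripper":0.5},{"linear":[0.6,0.4,0],"twist":0.3,"gripper":0.5},{"linear":[0.82,0.5,0],"twist":0.4,"gripper":0.5},{"linear":[0.82,0.5,-0.1],"twist":0.492,"gripper":0.5},{"linear":[0.82,0.5,-0.25],"twist":0.492,"gripper":0.5},{"linear":[0.82,0.5,-0.25],"twist":0.492,"gripper":0.5},{"linear":[0.82,0.5,-0.25],"twist":0.492,"gripper":0.5}]'; python3 see.py i
```

```text
time: 10.2
tool_pos: [0.6201, -0.213, 0.0492]
ee_rot: [-3.139, -0.002, 1.679]
wrist_force: [0.3, -0.5, -0.5]
width: 0.0602
618 z 0.027433481345063425 0.07333537798572781 mean [ 0.61557489 -0.13636263  0.05892401]
```

View pics/i.png

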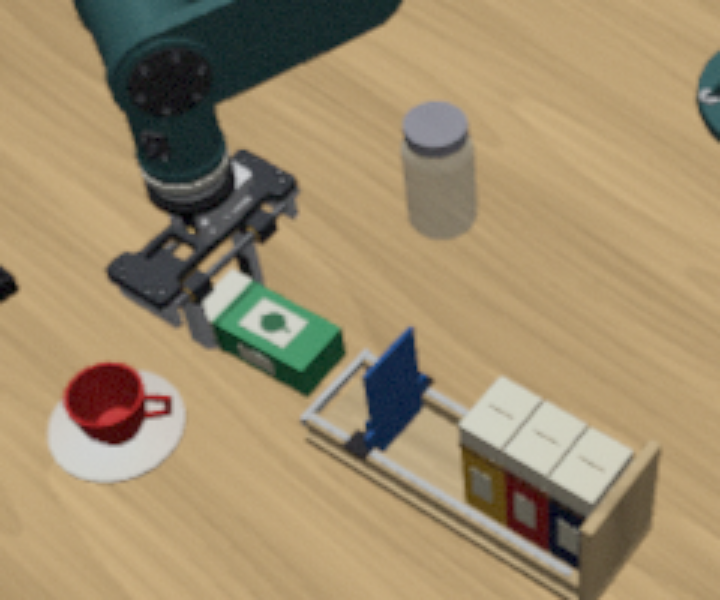

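The carton is square to the rack end, with its bottom face at (325,370) just short of the bar at (335,385). I'll push into contact.

```bash
python3 -m inch '[{"linear":[-0.01,0.1,0],"twist":0,"gripper":0.5},{"linear":[-0.01,0.1,0],"twist":0,"gripper":0.5}]'
python3 -m inch '[{"linear":[-0.005,0.04,0],"twist":0,"gripper":0.5},{"linear":[-0.005,0.04,0],"twist":0,"gripper":0.5}]'
python3 -m inch '[{"linear":[-0.005,0.03,0],"twist":0,"gripper":0.5},{"linear":[-0.005,0.03,0],"twist":0,"gripper":0.5}]'
```

```text
time: 10.42
tool_pos: [0.6203, -0.2022, 0.0517]
ee_rot: [3.14, -0.001, 1.679]
wrist_force: [1.0, 0.3, -0.8]
width: 0.0602
time: 10.58
tool_pos: [0.62, -0.201, 0.0522]
ee_rot: [3.14, 0.005, 1.679]
wrist_force: [1.5, -3.8, -0.4]
width: 0.0602
time: 10.75
tool_pos: [0.6198, -0.2007, 0.0528]
ee_rot: [3.139, 0.009, 1.678]
wrist_force: [-0.7, -8.6, -0.1]
width: 0.0603
```

```bash
python3 -m inch '[{"linear":[-0.01,0.07,0],"twist":0,"gripper":0.5},{"linear":[-0.01,0.08,0.07],"twist":0,"gripper":0.5},{"linear":[-0.01,0.1,0.14],"twist":0,"gripper":0.5},{"linear":[-0.01,0.12,0.22],"twist":0,"gripper":0.5}]'; python3 see.py j
```

```text
time: 11.08
tool_pos: [0.6169, -0.1883, 0.073]
ee_rot: [-3.14, 0.006, 1.677]
wrist_force: [-0.0, -5.8, -2.8]
width: 0.0599
613 z 0.036674193378591416 0.09184266475159805 mean [ 0.61575403 -0.12103968  0.07242011]
```

View pics/j.png

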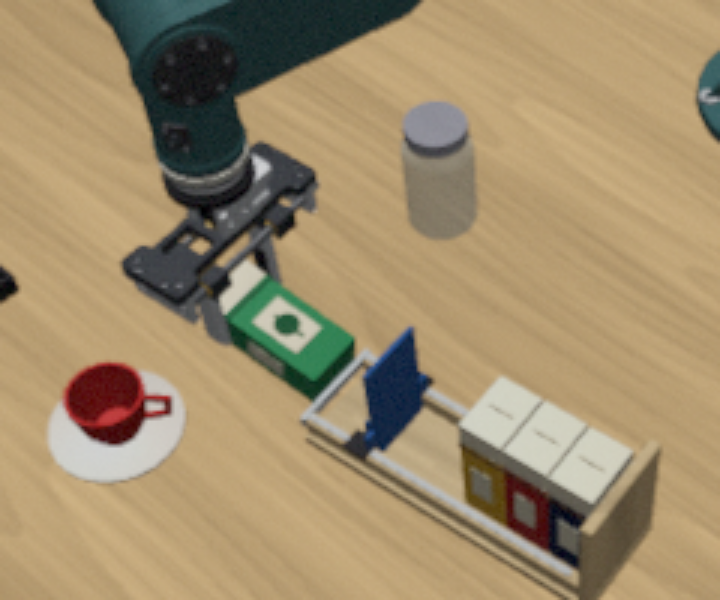

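```bash
cat > tilt.py <<'E'
from h import *
import sys
ey=np.array([-.115,.9934]);O=np.array([.5877,.075])
s=snap('scene');X=cloud(s);h=cv2.cvtColor(s['image'],cv2.COLOR_RGB2HSV);H,S,V=[h[...,i].astype(int) for i in range(3)]
g=big((H>60)&(H<85)&(S>100)&(X[...,2]>.02)&(X[...,0]>.3)&(X[...,0]<.8)&(X[...,1]<0.3))
p=np.gradient(X,axis=0);q=np.gradient(X,axis=1)
P=X[g];ry=(P[:,:2]-O)@ey;z=P[:,2]
# plane fits by RANSAC
rng=np.random.default_rng(0);rem=P
for k in range(2):
    best=None
    for i in range(400):
        a,b,c=rem[rng.choice(len(rem),3,False)];n=np.cross(b-a,c-a);L=np.linalg.norm(n)
        if L<2e-5: continue
        n/=L;inl=abs((rem-a)@n)<.002
        if best is None or inl.sum()>best.sum(): best=inl
    Q=rem[best];c=Q.mean(0);n=np.linalg.svd(Q-c)[2][2];n*=np.sign(n@[.7,.3,.6] or 1)
    print('plane',len(Q),'n',n.round(3),'tilt(top->ry) deg %.1f'%np.degrees(np.arctan2(n[:2]@ey,n[2])),'c',c.round(4))
    rem=rem[~best]
    if len(rem)<30: break
print('ry %.4f..%.4f z %.4f..%.4f'%(ry.min(),ry.max(),z.min(),z.max()))
cv2.imwrite('pics/%s.png'%sys.argv[1],cv2.resize(s['image'][60:260,80:320,::-1],None,fx=3,fy=3))
E
python3 tilt.py j2
```

```text
plane 315 n [-0.032  0.179  0.983] tilt(top->ry) deg 10.5 c [ 0.6127 -0.1237  0.0787]
plane 109 n [ 0.994  0.11  -0.   ] tilt(top->ry) deg -90.0 c [ 0.6387 -0.1183  0.0638]
ry -0.2567..-0.1524 z 0.0337..0.0931
```

It works: the tilt is now 10.5°. I'll continue the arc.

```bash
python3 -m inch '[{"linear":[-0.005,0.04,0.09],"twist":0,"gripper":0.5},{"linear":[-0.01,0.08,0.17],"twist":0,"gripper":0.5},{"linear":[-0.015,0.13,0.25],"twist":0,"gripper":0.5},{"linear":[-0.02,0.19,0.33],"twist":0,"gripper":0.5}]'; python3 tilt.py k
```

```text
time: 11.52
tool_pos: [0.6159, -0.1645, 0.1063]
ee_rot: [3.141, -0.001, 1.679]
wrist_force: [0.8, -0.1, -1.3]
width: 0.06
plane 310 n [-0.014  0.23   0.973] tilt(top->ry) deg 13.3 c [ 0.6116 -0.103   0.1068]
plane 116 n [ 0.994  0.11  -0.011] tilt(top->ry) deg -157.9 c [ 0.6367 -0.0951  0.0906]
ry -0.2354..-0.1297 z 0.0627..0.1244
```

View pics/k.png

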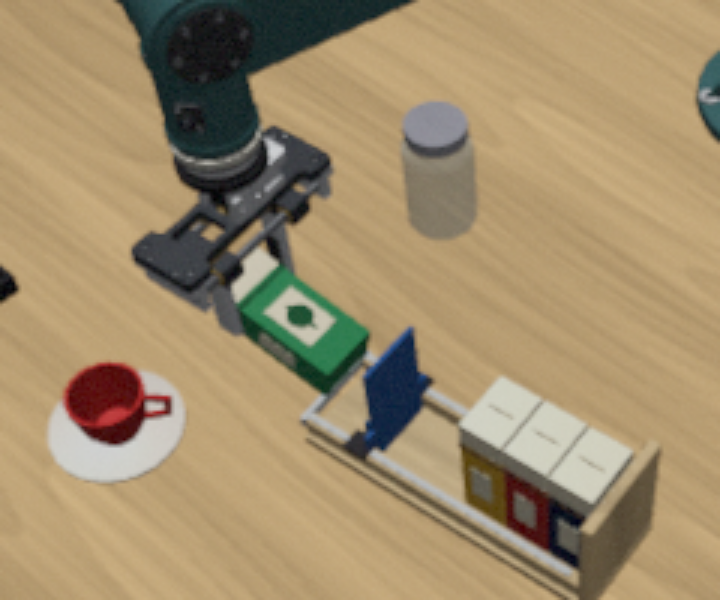

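The tilt is 13°, but the bottom slipped over the bar because contact force was lost. I'll back off, go lower, press harder and repeat.

```bash
python3 -m inch '[{"linear":[0.05,-0.43,0],"twist":0,"gripper":0.5},{"linear":[0.05,-0.43,-0.2],"twist":0,"gripper":0.5},{"linear":[0.05,-0.43,-0.43],"twist":0,"gripper":0.5},{"linear":[0.05,-0.43,-0.43],"twist":0,"gripper":0.5},{"linear":[0.04,-0.3,-0.43],"twist":0,"gripper":0.5},{"linear":[0.03,-0.22,-0.43],"twist":0,"gripper":0.5},{"linear":[0.03,-0.22,-0.43],"twist":0,"gripper":0.5}]'; python3 tilt.py l
```

```text
time: 12.15
tool_pos: [0.6201, -0.1869, 0.065]
ee_rot: [3.139, 0.004, 1.681]
wrist_force: [-0.5, -2.0, -1.4]
width: 0.0596
plane 302 n [-0.035  0.225  0.974] tilt(top->ry) deg 13.2 c [ 0.6158 -0.1238  0.0648]
plane 96 n [-0.031  0.225  0.974] tilt(top->ry) deg 13.1 c [ 0.6173 -0.1228  0.0612]
ry -0.2582..-0.1537 z 0.0226..0.0838
```

```bash
python3 -m inch '[{"linear":[-0.005,0.06,0],"twist":0,"gripper":0.5},{"linear":[-0.01,0.12,0],"twist":0,"gripper":0.5},{"linear":[-0.01,0.12,0],"twist":0,"gripper":0.5}]'; python3 tilt.py l1
```

```text
time: 12.45
tool_pos: [0.62, -0.1848, 0.0681]
ee_rot: [3.136, 0.022, 1.678]
wrist_force: [-0.8, -20.5, 2.9]
width: 0.0598
plane 296 n [-0.056  0.263  0.963] tilt(top->ry) deg 15.5 c [ 0.6147 -0.1241  0.0668]
plane 97 n [0.107 0.282 0.953] tilt(top->ry) deg 15.7 c [ 0.6205 -0.1217  0.0642]
ry -0.2562..-0.1530 z 0.0214..0.0849
```

```bash
python3 -m inch '[{"linear":[0,0.02,0.06],"twist":0,"gripper":0.5},{"linear":[-0.005,0.05,0.12],"twist":0,"gripper":0.5},{"linear":[-0.01,0.08,0.18],"twist":0,"gripper":0.5},{"linear":[-0.01,0.08,0.18],"twist":0,"gripper":0.5}]'; python3 tilt.py l2
```

```text
time: 12.83
tool_pos: [0.6185, -0.1705, 0.0848]
ee_rot: [3.137, 0.009, 1.679]
wrist_force: [-0.1, -7.9, 3.8]
width: 0.0599
plane 286 n [-0.024  0.406  0.914] tilt(top->ry) deg 24.0 c [ 0.6131 -0.1179  0.0746]
plane 101 n [-0.17   0.384  0.908] tilt(top->ry) deg 23.8 c [ 0.619  -0.1254  0.0789]
ry -0.2480..-0.1501 z 0.0225..0.1021
```

```bash
python3 -m inch '[{"linear":[-0.01,0.06,0],"twist":0,"gripper":0.5},{"linear":[-0.01,0.1,0.06],"twist":0,"gripper":0.5},{"linear":[-0.02,0.14,0.12],"twist":0,"gripper":0.5},{"linear":[-0.02,0.19,0.18],"twist":0,"gripper":0.5},{"linear":[-0.02,0.19,0.18],"twist":0,"gripper":0.5}]'; python3 tilt.py l3
```

```text
time: 13.3
tool_pos: [0.6168, -0.1504, 0.1033]
ee_rot: [3.135, 0.008, 1.679]
wrist_force: [0.5, -7.3, 5.0]
width: 0.0595
plane 277 n [-0.08   0.567  0.82 ] tilt(top->ry) deg 34.9 c [ 0.6148 -0.1097  0.0874]
plane 106 n [-0.064  0.562  0.824] tilt(top->ry) deg 34.5 c [ 0.6108 -0.1082  0.09  ]
ry -0.2292..-0.1429 z 0.0373..0.1218
```

View pics/l3.png

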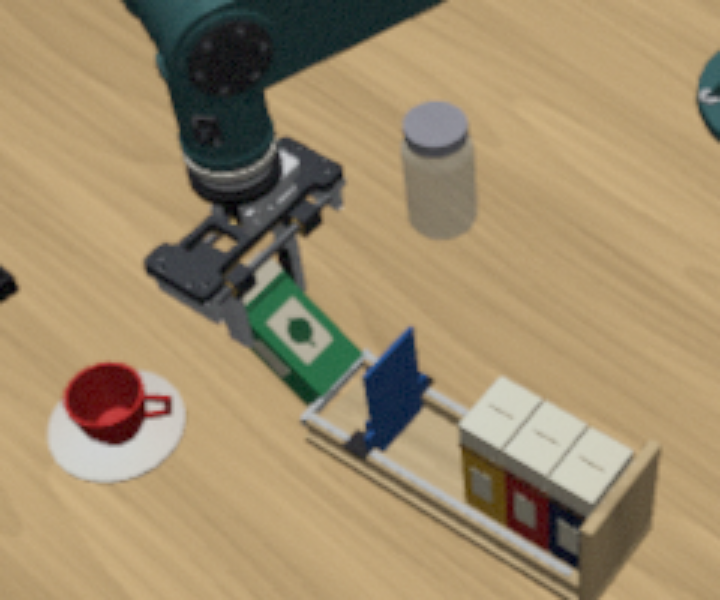

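```bash
python3 -m inch '[{"linear":[-0.01,0.05,0],"twist":0,"gripper":0.5},{"linear":[-0.01,0.1,0.05],"twist":0,"gripper":0.5},{"linear":[-0.02,0.15,0.1],"twist":0,"gripper":0.5},{"linear":[-0.02,0.21,0.15],"twist":0,"gripper":0.5},{"linear":[-0.02,0.21,0.15],"twist":0,"gripper":0.5}]'; python3 tilt.py l4
```

```text
time: 13.77
tool_pos: [0.6147, -0.1285, 0.1181]
ee_rot: [3.135, 0.006, 1.679]
wrist_force: [0.0, -6.1, 7.3]
width: 0.0595
plane 281 n [-0.079  0.679  0.73 ] tilt(top->ry) deg 43.1 c [ 0.6126 -0.0941  0.0967]
plane 106 n [-0.06   0.684  0.727] tilt(top->ry) deg 43.4 c [ 0.6109 -0.0907  0.089 ]
ry -0.2090..-0.1340 z 0.0396..0.1538
```

```bash
python3 -m inch '[{"linear":[-0.01,0.05,0.01],"twist":0,"gripper":0.5},{"linear":[-0.01,0.1,0.04],"twist":0,"gripper":0.5},{"linear":[-0.02,0.15,0.07],"twist":0,"gripper":0.5},{"linear":[-0.025,0.22,0.09],"twist":0,"gripper":0.5},{"linear":[-0.025,0.22,0.09],"twist":0,"gripper":0.5}]'; python3 tilt.py l5
```

```text
time: 14.23
tool_pos: [0.6106, -0.1028, 0.1235]
ee_rot: [3.14, -0.003, 1.681]
wrist_force: [-1.1, 0.4, -1.0]
width: 0.0602
plane 264 n [-0.075  0.749  0.659] tilt(top->ry) deg 48.8 c [ 0.6101 -0.076   0.1023]
plane 83 n [-0.063  0.802  0.594] tilt(top->ry) deg 53.5 c [ 0.6079 -0.0751  0.1017]
ry -0.1861..-0.1164 z 0.0333..0.1425
```

View pics/l5.png

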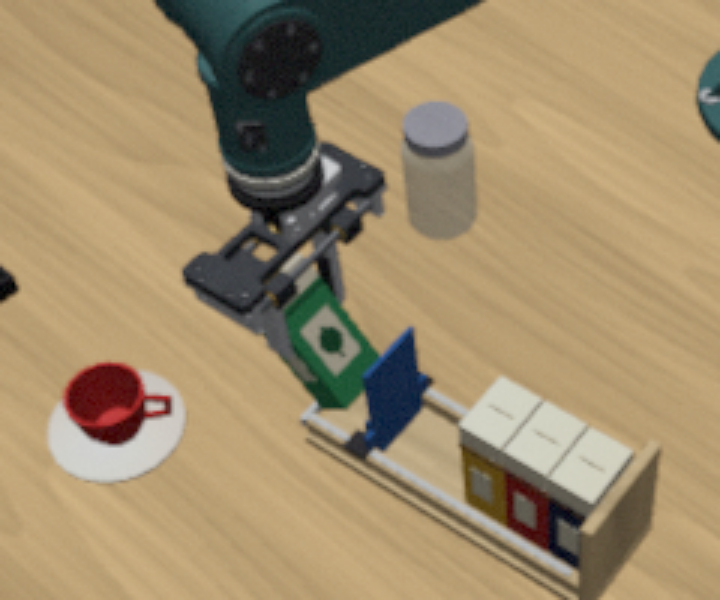

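It slipped inside the bar at about 49° tilt, with the bottom near (335,400). I'll lift back out, go down to the counter, and push the lower edge of its upper face against the bar. The lever arm is long there.

```bash
python3 -m inch '[{"linear":[0,0,0.25],"twist":0,"gripper":0.5},{"linear":[0.03,-0.3,0.25],"twist":0,"gripper":0.5},{"linear":[0.06,-0.6,0.25],"twist":0,"gripper":0.5},{"linear":[0.1,-1,0.2],"twist":0,"gripper":0.5},{"linear":[0.1,-1,0],"twist":0,"gripper":0.5},{"linear":[0.1,-1,-0.14],"twist":0,"gripper":0.5},{"linear":[0.1,-1,-0.14],"twist":0,"gripper":0.5}]'; python3 tilt.py m
```

```text
time: 14.87
tool_pos: [0.6179, -0.2047, 0.1032]
ee_rot: [-3.134, -0.006, 1.678]
wrist_force: [-1.2, 0.4, -1.4]
width: 0.0597
plane 244 n [-0.084  0.754  0.652] tilt(top->ry) deg 49.3 c [ 0.6149 -0.1762  0.0809]
plane 111 n [-0.068  0.752  0.656] tilt(top->ry) deg 49.0 c [ 0.6174 -0.1759  0.0757]
ry -0.2876..-0.2193 z 0.0221..0.1219
```

View pics/m.png

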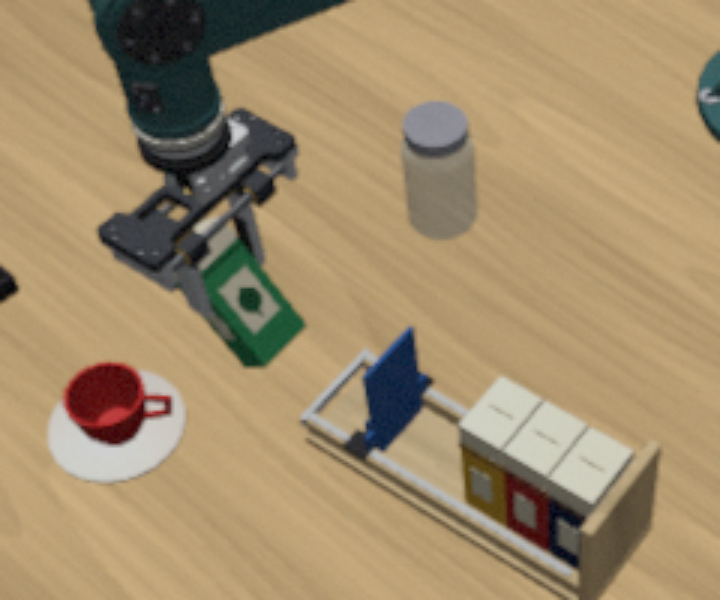

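The view shows it tilted 49°, with its low edge at (255,365). The numbers say it slid about 33 mm through the grip, so the pads are now about 46 mm from the top, which is still fine. I'll lower it and push toward the bar.

```bash
python3 -m inch '[{"linear":[0,0,-0.13],"twist":0,"gripper":0.5},{"linear":[-0.02,0.25,-0.13],"twist":0,"gripper":0.5},{"linear":[-0.06,0.52,-0.13],"twist":0,"gripper":0.5},{"linear":[-0.06,0.52,-0.13],"twist":0,"gripper":0.5}]'; python3 -m inch '[{"linear":[-0.01,0.07,0],"twist":0,"gripper":0.5},{"linear":[-0.015,0.14,0],"twist":0,"gripper":0.5},{"linear":[-0.015,0.14,0],"twist":0,"gripper":0.5}]'; python3 tilt.py n
```

```text
time: 15.25
tool_pos: [0.6144, -0.1493, 0.0959]
ee_rot: [3.141, -0.002, 1.683]
wrist_force: [0.2, -0.5, -0.3]
width: 0.0598
time: 15.5
tool_pos: [0.6146, -0.1431, 0.0989]
ee_rot: [3.137, 0.01, 1.679]
wrist_force: [-0.8, -6.8, 3.5]
width: 0.0598
plane 245 n [-0.055  0.781  0.622] tilt(top->ry) deg 51.5 c [ 0.6122 -0.1167  0.0761]
plane 90 n [-0.053  0.786  0.616] tilt(top->ry) deg 52.0 c [ 0.6098 -0.118   0.0727]
ry -0.2275..-0.1599 z 0.0204..0.1206
```

View pics/n.png

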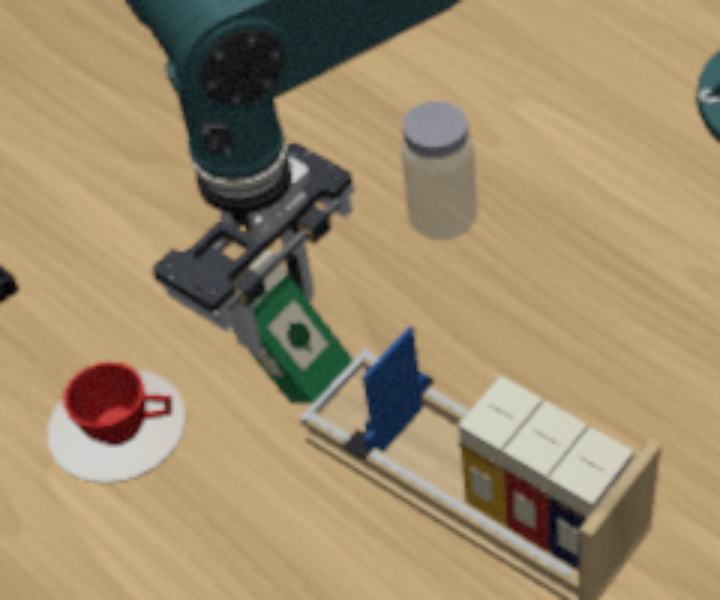

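```bash
python3 -m inch '[{"linear":[-0.01,0.07,0.03],"twist":0,"gripper":0.5},{"linear":[-0.015,0.14,0.06],"twist":0,"gripper":0.5},{"linear":[-0.02,0.2,0.09],"twist":0,"gripper":0.5},{"linear":[-0.02,0.2,0.09],"twist":0,"gripper":0.5}]'; python3 tilt.py n1
```

```text
time: 15.88
tool_pos: [0.6136, -0.1237, 0.1095]
ee_rot: [3.134, 0.01, 1.678]
wrist_force: [0.2, -5.9, 7.9]
width: 0.0595
plane 259 n [-0.091  0.839  0.537] tilt(top->ry) deg 57.5 c [ 0.6111 -0.1006  0.0794]
plane 88 n [-0.095  0.836  0.54 ] tilt(top->ry) deg 57.3 c [ 0.6122 -0.1022  0.0881]
ry -0.2069..-0.1514 z 0.0251..0.1932
```

```bash
python3 -m inch '[{"linear":[0.02,-0.3,0],"twist":0,"gripper":0.5},{"linear":[0.04,-0.35,-0.1],"twist":0,"gripper":0.5},{"linear":[0.04,-0.35,-0.2],"twist":0,"gripper":0.5},{"linear":[0.04,-0.35,-0.2],"twist":0,"gripper":0.5},{"linear":[0.02,-0.15,-0.2],"twist":0,"gripper":0.5},{"linear":[0,0,-0.2],"twist":0,"gripper":0.5},{"linear":[0,0,-0.2],"twist":0,"gripper":0.5}]'; python3 tilt.py n2
```

```text
time: 16.52
tool_pos: [0.6142, -0.1207, 0.0892]
ee_rot: [3.132, 0.007, 1.679]
wrist_force: [1.3, -3.4, 11.5]
width: 0.0592
plane 194 n [-0.113  0.893  0.435] tilt(top->ry) deg 64.2 c [ 0.6097 -0.1086  0.0684]
plane 48 n [0.006 0.921 0.389] tilt(top->ry) deg 66.9 c [ 0.6173 -0.1045  0.0588]
ry -0.2073..-0.1604 z 0.0204..0.1791
```

64° now. I'll keep pushing.

```bash
python3 -m inch '[{"linear":[-0.01,0.06,0.02],"twist":0,"gripper":0.5},{"linear":[-0.015,0.12,0.03],"twist":0,"gripper":0.5},{"linear":[-0.02,0.18,0.04],"twist":0,"gripper":0.5},{"linear":[-0.02,0.18,0.04],"twist":0,"gripper":0.5}]'; python3 tilt.py n3
```

```text
time: 16.9
tool_pos: [0.6101, -0.1032, 0.0893]
ee_rot: [3.139, 0.005, 1.679]
wrist_force: [1.0, -4.7, -0.9]
width: 0.0597
plane 130 n [-0.108  0.957  0.268] tilt(top->ry) deg 74.4 c [ 0.6044 -0.0993  0.071 ]
plane 46 n [ 0.993  0.116 -0.019] tilt(top->ry) deg 177.3 c [ 0.6388 -0.0997  0.0426]
ry -0.2025..-0.1423 z 0.0201..0.1810
```

View pics/n3.png

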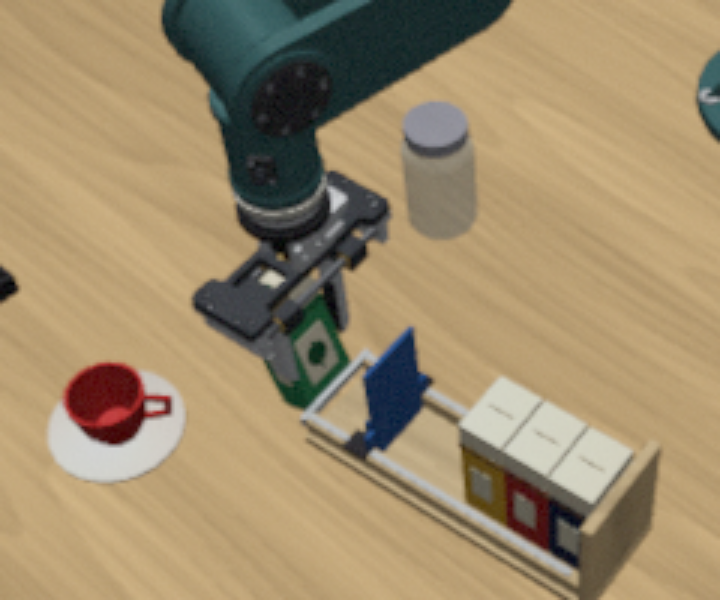

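```bash
python3 -m inch '[{"linear":[-0.01,0.06,0.01],"twist":0,"gripper":0.5},{"linear":[-0.015,0.12,0.01],"twist":0,"gripper":0.5},{"linear":[-0.02,0.16,0.01],"twist":0,"gripper":0.5},{"linear":[-0.02,0.16,0.01],"twist":0,"gripper":0.5}]'; python3 tilt.py n4
```

```text
time: 17.28
tool_pos: [0.6078, -0.0872, 0.0901]
ee_rot: [3.14, 0.005, 1.679]
wrist_force: [0.7, -4.8, 2.1]
width: 0.0595
plane 59 n [-0.082  0.993  0.081] tilt(top->ry) deg 85.4 c [ 0.5895 -0.0938  0.0917]
ry -0.1732..-0.1261 z 0.0361..0.1827
```

85° now. I'll push a bit more, then set it down on the counter and regrip, so it squares itself.

```bash
python3 -m inch '[{"linear":[-0.01,0.06,0],"twist":0,"gripper":0.5},{"linear":[-0.01,0.06,0],"twist":0,"gripper":0.5},{"linear":[-0.005,0.03,-0.03],"twist":0,"gripper":0.5},{"linear":[-0.005,0.03,-0.06],"twist":0,"gripper":0.5},{"linear":[-0.005,0.03,-0.06],"twist":0,"gripper":0.5}]'; python3 tilt.py n5; python3 see.py n5
```

```text
time: 17.75
tool_pos: [0.6054, -0.0818, 0.0815]
ee_rot: [-3.138, -0.002, 1.679]
wrist_force: [0.4, 0.3, -1.1]
width: 0.0564
plane 47 n [-0.121  0.993  0.012] tilt(top->ry) deg 89.3 c [ 0.5847 -0.0897  0.0829]
ry -0.1656..-0.1206 z 0.0397..0.1708
63 z 0.036636688805336944 0.179533275229995 mean [ 0.5917644  -0.08417685  0.092799  ]
```

View pics/n5.png

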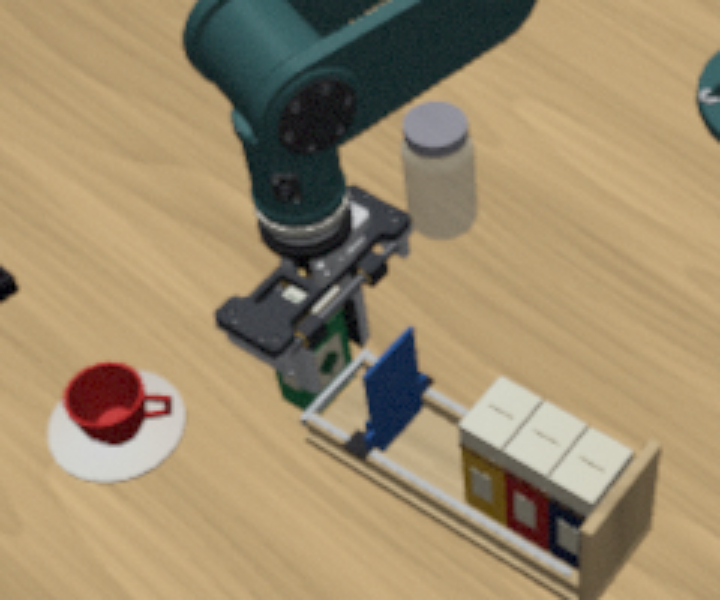

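The opening reads 56.4 mm, so the pads have slid toward the carton's front edge. I'll open, rise straight up and look.

```bash
python3 -m inch '[{"linear":[0,0,0],"twist":0,"gripper":0.7},{"linear":[0,0,0],"twist":0,"gripper":0.9},{"linear":[0,0,0],"twist":0,"gripper":0.9},{"linear":[0,0,0.3],"twist":0,"gripper":0.9},{"linear":[0,0,0.7],"twist":0,"gripper":0.9},{"linear":[0,0,1],"twist":0,"gripper":0.9},{"linear":[0,0,1],"twist":0,"gripper":0.9}]'; python3 -m inch '[{"linear":[0,-0.2,0.4],"twist":0,"gripper":0.9},{"linear":[0,-0.4,0.6],"twist":0,"gripper":0.9},{"linear":[0,-0.6,0.6],"twist":0,"gripper":0.9}]';python3 tilt.py o
```

```text
time: 18.43
tool_pos: [0.6102, -0.0832, 0.193]
ee_rot: [3.127, 0.005, 1.679]
wrist_force: [1.0, 0.2, 0.6]
width: 0.0842
time: 18.68
tool_pos: [0.6084, -0.1434, 0.2504]
ee_rot: [3.131, 0.005, 1.68]
wrist_force: [0.7, 0.3, 1.6]
width: 0.0847
plane 104 n [0.991 0.133 0.001] tilt(top->ry) deg 86.3 c [ 0.6356 -0.0986  0.0656]
plane 83 n [-0.146  0.989 -0.008] tilt(top->ry) deg 90.5 c [ 0.6067 -0.0874  0.0836]
ry -0.2040..-0.1595 z 0.0201..0.1067
```

View pics/o.png

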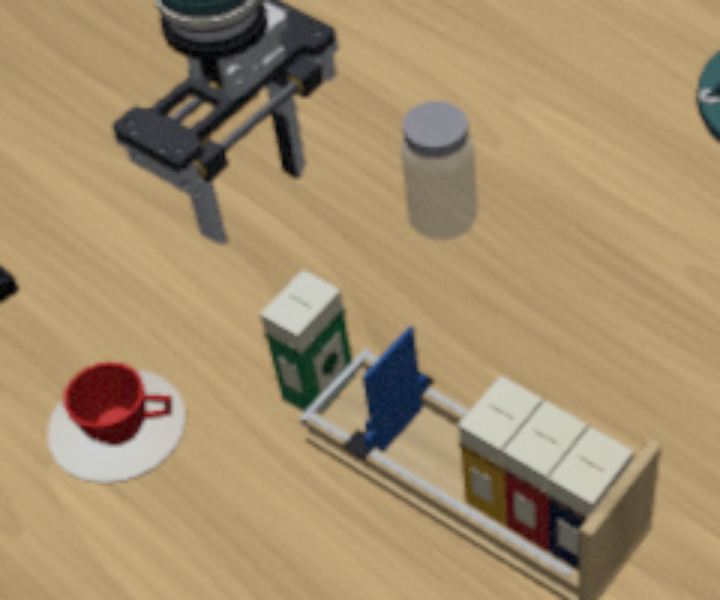

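The carton is standing upright on the counter against the rack end, cream top at (305,300). Next I'll measure its top, the stop and the row.

```bash
cat > top.py <<'E'
from h import *
th=np.radians(6.6);ex=np.array([np.cos(th),np.sin(th)]);ey=np.array([-np.sin(th),np.cos(th)]);O=np.array([.5877,.075])
for n in('top','scene'):
    s=snap(n);X=cloud(s);h=cv2.cvtColor(s['image'],cv2.COLOR_RGB2HSV);S,V=h[...,1].astype(int),h[...,2]
    q=X[...,:2]-O;rx=q@ex;ry=q@ey;z=X[...,2]
    m=(z>.115)&(z<.135)&(abs(rx)<.1)&(ry<-.12)&(ry>-.26)&(S<70)
    if m.sum()>20:
        m=big(m);r=rect(X[m]);print(n,'green top',m.sum(),r,'rack',((np.array(r[0])/1000-O)@ex).round(4),((np.array(r[0])/1000-O)@ey).round(4),np.median(z[m]))
    m=big((z>.136)&(z<.15)&(abs(rx)<.06)&(ry>-.08)&(ry<.139)&(S<70));r=rect(X[m]);print(n,'row',m.sum(),r,'rack rx',np.median(rx[m]).round(4),'ry %.4f..%.4f'%tuple(np.percentile(ry[m],[1,99])))
    b=(h[...,0]>100)&(h[...,0]<130)&(S>90)&(z>.06)&(abs(rx)<.05)&(ry<.05)&(ry>-.12)
    print(n,'stop',b.sum(),'ry',np.percentile(ry[b],[5,50,95]).round(4) if b.sum() else 0,np.median(rx[b]) if b.sum() else 0)
E
python3 top.py
python3 - <<'E'
from bench import robot;o=robot.get_obs();print(o['tool_pos'],o['ee_rot'])
E
```

```text
top green top 318 (array([ 606.1, -107.1]), array([61.3, 44.2]), 7.64) rack -0.0027 -0.183 0.1286120164058628
top row 901 (array([577.8, 149.6]), array([ 60.4, 127.8]), 6.12) rack rx -0.0016 ry 0.0125..0.1376
top stop 11 ry [-0.085  -0.0834 -0.0819] 0.01007257474553134
scene green top 391 (array([ 607.2, -107.6]), array([64.1, 45.9]), 9.16) rack -0.0016 -0.1836 0.12880609605488755
scene row 1151 (array([579.8, 148.8]), array([ 64.2, 129.4]), 6.57) rack rx 0.0028 ry 0.0119..0.1379
scene stop 337 ry [-0.0852 -0.0827 -0.0811] 0.004501571694551859
[ 0.60650669 -0.14345131  0.24368144] [ 3.14078826e+00 -9.83760431e-06  1.67685377e+00]
```

```bash
python3 -m inch '[{"linear":[0,0.36,0],"twist":0.005,"gripper":1},{"linear":[0,0.36,0],"twist":0.005,"gripper":1},{"linear":[0,0.36,-0.3],"twist":0.005,"gripper":1},{"linear":[0,0.36,-0.6],"twist":0.005,"gripper":1},{"linear":[0,0.36,-0.9],"twist":0.005,"gripper":1},{"linear":[0,0.36,-0.9],"twist":0.005,"gripper":1},{"linear":[0,0.36,-0.9],"twist":0.005,"gripper":1}]'
```

```text
time: 19.42
tool_pos: [0.6048, -0.1051, 0.1506]
ee_rot: [-3.136, -0.003, 1.685]
wrist_force: [-0.2, -0.2, 0.2]
width: 0.0938
```

```bash
python3 -m inch '[{"linear":[0.015,-0.02,-0.2],"twist":0,"gripper":1},{"linear":[0.015,-0.02,-0.42],"twist":0,"gripper":1},{"linear":[0.015,-0.02,-0.42],"twist":0,"gripper":1},{"linear":[0.015,-0.02,-0.42],"twist":0,"gripper":0.5},{"linear":[0.015,-0.02,-0.42],"twist":0,"gripper":0.5},{"linear":[0.015,-0.02,-0.42],"twist":0,"gripper":0.5},{"linear":[0.015,-0.02,-0.42],"twist":0,"gripper":0.5},{"linear":[0.015,-0.02,-0.42],"twist":0,"gripper":0.5}]';  python3 -m inch '[{"linear":[0,0,0.3],"twist":0,"gripper":0.5},{"linear":[0,0,0.6],"twist":0,"gripper":0.5},{"linear":[0,0,0.9],"twist":0,"gripper":0.5},{"linear":[0,0,1],"twist":0,"gripper":0.5}]'; python3 -m inch '[{"linear":[0,0,0.3],"twist":0,"gripper":0.5},{"linear":[0,0,0.6],"twist":0,"gripper":0.5},{"linear":[0,0,0.6],"twist":0,"gripper":0.5},{"linear":[0,0,0.6],"twist":0,"gripper":0.5}]'; python3 tilt.py p
```

```text
time: 20.08
tool_pos: [0.6087, -0.1086, 0.1131]
ee_rot: [3.139, 0.001, 1.684]
wrist_force: [-0.9, -0.1, 1.0]
width: 0.0638
time: 20.42
tool_pos: [0.6099, -0.1089, 0.2176]
ee_rot: [3.133, 0.003, 1.684]
wrist_force: [0.2, -0.5, -0.1]
width: 0.0599
time: 20.75
tool_pos: [0.6088, -0.1087, 0.2733]
ee_rot: [3.138, 0.002, 1.684]
wrist_force: [-1.1, -0.1, -1.5]
width: 0.0603
plane 233 n [-0.121  0.993 -0.005] tilt(top->ry) deg 90.3 c [ 0.6128 -0.0881  0.2134]
plane 140 n [0.993 0.114 0.022] tilt(top->ry) deg -3.3 c [ 0.6391 -0.1025  0.1998]
ry -0.2044..-0.1614 z 0.1592..0.2595
```

View pics/p.png

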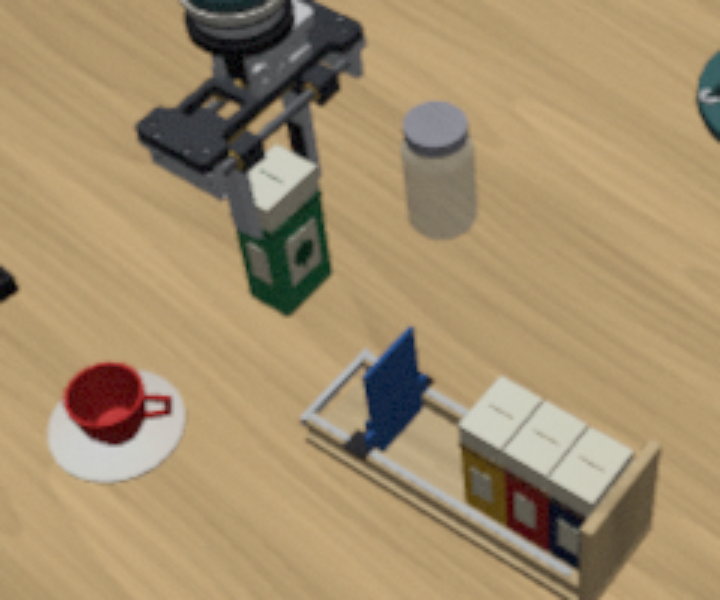

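```bash
python3 -m inch '[{"linear":[-0.04,0.3,0],"twist":0,"gripper":0.5},{"linear":[-0.07,0.6,0],"twist":0,"gripper":0.5},{"linear":[-0.09,0.8,0],"twist":0,"gripper":0.5}]';python3 -m inch '[{"linear":[-0.04,0.3,0],"twist":0,"gripper":0.5},{"linear":[-0.07,0.6,0],"twist":0,"gripper":0.5},{"linear":[-0.08,0.69,0],"twist":0,"gripper":0.5},{"linear":[-0.08,0.69,0],"twist":0,"gripper":0.5},{"linear":[-0.08,0.69,0],"twist":0,"gripper":0.5}]'
cat > held.py <<'E'
from h import *
import sys
th=np.radians(6.5);ex=np.array([np.cos(th),np.sin(th)]);ey=np.array([-np.sin(th),np.cos(th)]);O=np.array([.5877,.075])
o=robot.get_obs();t=o['tool_pos'];print('tcp',t.round(4),'rack',((t[:2]-O)@ex).round(4),((t[:2]-O)@ey).round(4),'yaw',o['ee_rot'][2],'F',o['wrist_force'].round(1),o['width'])
s=snap('scene');X=cloud(s);h=cv2.cvtColor(s['image'],cv2.COLOR_RGB2HSV);H,S,V=[h[...,i].astype(int) for i in range(3)]
q=X[...,:2]-O;rx=q@ex;ry=q@ey;z=X[...,2]
g=(H>60)&(H<85)&(S>100)&(z>.01)&(abs(rx)<.08)&(abs(ry)<.25)
g=big(g)
f=g&(rx>.02)
print('green n',g.sum(),'rx max',np.percentile(rx[g],97).round(4),'ry',np.percentile(ry[f],[2,98]).round(4),'z',np.percentile(z[g],[1,99]).round(4))
cv2.imwrite('pics/%s.png'%sys.argv[1],cv2.resize(s['image'][60:260,120:360,::-1],None,fx=3,fy=3))
E
python3 held.py q
```

```text
time: 21.05
tool_pos: [0.5977, -0.0265, 0.268]
ee_rot: [-3.136, -0.003, 1.685]
wrist_force: [0.4, -0.8, -0.3]
width: 0.0602
time: 21.47
tool_pos: [0.5905, 0.0403, 0.2694]
ee_rot: [-3.138, 0.001, 1.685]
wrist_force: [0.6, -0.5, -0.8]
width: 0.0601
tcp [0.5905 0.0403 0.2694] rack -0.0012 -0.0347 yaw 1.6848361304370345 F [ 0.6 -0.5 -0.8] 0.060108030783410316
green n 378 rx max 0.0306 ry [-0.0541 -0.0133] z [0.1551 0.254 ]
```

View pics/q.png

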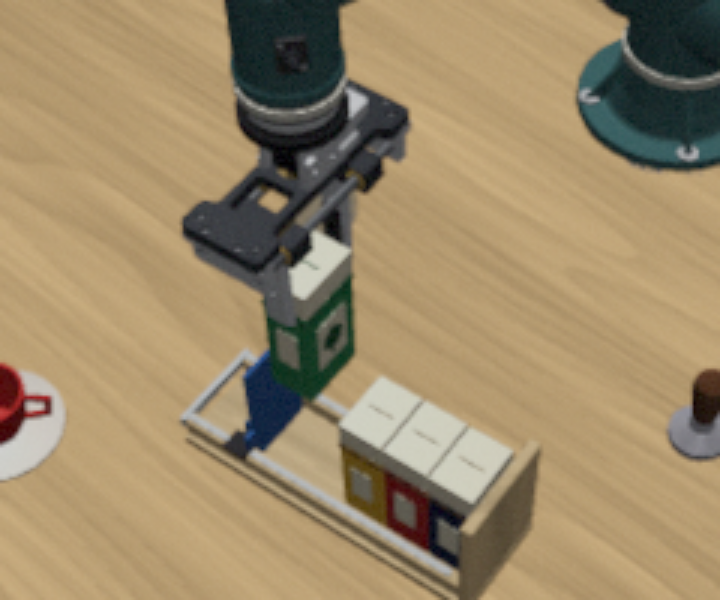

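Centred over the slot (rx about 0, ry about -34 mm). I'll lower it.

```bash
python3 -m inch '[{"linear":[0.005,0,-0.3],"twist":0,"gripper":0.5},{"linear":[0.005,0,-0.6],"twist":0,"gripper":0.5},{"linear":[0.005,0,-0.9],"twist":0,"gripper":0.5},{"linear":[0.005,0,-1],"twist":0,"gripper":0.5},{"linear":[0.005,0,-1],"twist":0,"gripper":0.5},{"linear":[0.005,0,-1],"twist":0,"gripper":0.5}]'; python3 held.py r
```

```text
time: 22.02
tool_pos: [0.5917, 0.0395, 0.1716]
ee_rot: [-3.141, 0.0, 1.683]
wrist_force: [0.5, -0.6, 0.2]
width: 0.06
tcp [0.5917 0.0395 0.1716] rack -0.0001 -0.0357 yaw 1.682639590431602 F [ 0.5 -0.6  0.2] 0.05995985481836044
green n 255 rx max 0.0316 ry [-0.0563 -0.0142] z [0.0605 0.1558]
```

```bash
python3 -m inch '[{"linear":[0,0,-0.15],"twist":0,"gripper":0.5},{"linear":[0,0,-0.3],"twist":0,"gripper":0.5},{"linear":[0,0,-0.35],"twist":0,"gripper":0.5},{"linear":[0,0,-0.4],"twist":0,"gripper":0.5},{"linear":[0,0,-0.4],"twist":0,"gripper":0.5}]'; python3 -m inch '[{"linear":[0,0,-0.05],"twist":0,"gripper":0.5},{"linear":[0,0,-0.07],"twist":0,"gripper":0.5},{"linear":[0,0,-0.07],"twist":0,"gripper":0.5}]'; python3 held.py s
```

```text
time: 22.48
tool_pos: [0.5962, 0.0402, 0.1453]
ee_rot: [3.124, 0.003, 1.684]
wrist_force: [-6.6, -0.2, 27.3]
width: 0.06
time: 22.73
tool_pos: [0.5963, 0.0398, 0.1419]
ee_rot: [3.122, 0.004, 1.684]
wrist_force: [-13.2, -0.3, 39.6]
width: 0.0599
tcp [0.5963 0.0398 0.1419] rack 0.0045 -0.0359 yaw 1.6841238088440393 F [-13.2  -0.3  39.6] 0.05987264130021523
green n 232 rx max 0.0364 ry [-0.0553 -0.0141] z [0.0376 0.1345]
```

View pics/s.png

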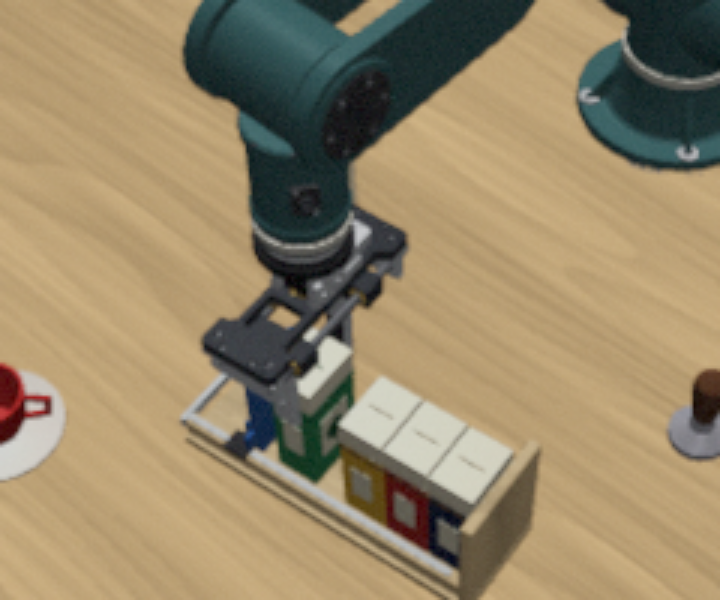

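It landed on a rail (Fz 40 N, pushed 4.5 mm in x). I'll lift 15 mm and measure the carton's sides relative to the rails.

```bash
python3 -m inch '[{"linear":[0,0,0.1],"twist":0,"gripper":0.5},{"linear":[0,0,0.2],"twist":0,"gripper":0.5},{"linear":[0,0,0.2],"twist":0,"gripper":0.5},{"linear":[0,0,0.2],"twist":0,"gripper":0.5}]'
cat > side.py <<'E'
from h import *
th=np.radians(6.5);ex=np.array([np.cos(th),np.sin(th)]);ey=np.array([-np.sin(th),np.cos(th)]);O=np.array([.5877,.075])
t=robot.get_obs()['tool_pos'];print('tcp rack',((t[:2]-O)@ex).round(4),((t[:2]-O)@ey).round(4),t[2])
for n in('top','scene'):
    s=snap(n);X=cloud(s);h=cv2.cvtColor(s['image'],cv2.COLOR_RGB2HSV);H,S,V=[h[...,i].astype(int) for i in range(3)]
    q=X[...,:2]-O;rx=q@ex;ry=q@ey;z=X[...,2]
    g=(H>55)&(H<90)&(S>80)&(z>.02)&(abs(rx)<.06)&(abs(ry+.036)<.05)
    g=g&((rx<-.01) if n=='top' else (rx>.01)&(abs(ry+.036)<.017))
    if g.sum()>8:
        p=np.polyfit(z[g],rx[g],1);print(n,g.sum(),'side rx at z=.1 %.4f at bottom .045 %.4f slope %.3f zmin %.4f'%(np.polyval(p,.1),np.polyval(p,.045),p[0],z[g].min()))
    for nm,c in(('L',rx<0),('R',rx>0)):
        m=(z>.027)&(z<.036)&c&(abs(rx)<.06)&(abs(rx)>.025)&(S<90)&((ry<-.09)&(ry>-.15)); 
        if m.sum():print('  rail',nm,m.sum(),np.percentile(rx[m],[3,50,97]).round(4))
    cs=(z>.138)&(z<.15)&(S<70)&(abs(rx)<.05)&(ry>.01)&(ry<.05);print('  yellow top rx',np.percentile(rx[cs],[2,98]).round(4))
    k=s['image'][150:230,210:350] if n=='top' else s['image'][140:270,170:320]
    cv2.imwrite('pics/side_%s.png'%n,cv2.resize(k[:,:,::-1],None,fx=5,fy=5,interpolation=2))
E
python3 side.py
```

```text
time: 23.12
tool_pos: [0.5924, 0.0404, 0.1457]
ee_rot: [3.139, 0.0, 1.684]
wrist_force: [-0.4, 0.1, -0.7]
width: 0.0598
tcp rack 0.0007 -0.0349 0.1457173355552931
  rail L 34 [-0.0477 -0.0414 -0.0343]
  rail R 38 [0.0354 0.0405 0.0471]
  yellow top rx [-0.0302  0.0277]
scene 211 side rx at z=.1 0.0292 at bottom .045 0.0286 slope 0.011 zmin 0.0387
  rail R 69 [0.0357 0.0431 0.0506]
  yellow top rx [-0.0283  0.031 ]
```

View pics/side_top.png

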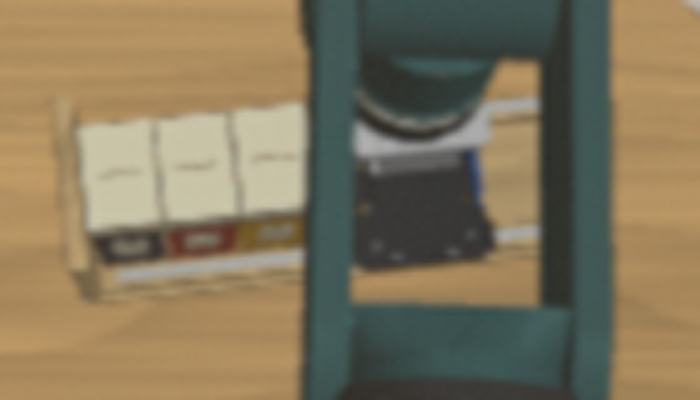

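View pics/side_scene.png

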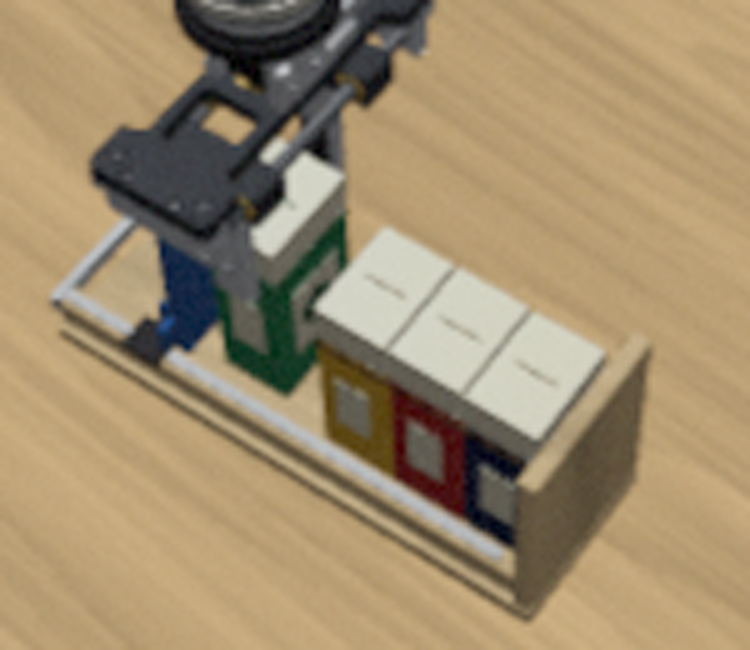

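The +x side has about 7 mm clearance and the other side about 1 mm, so it caught the -x rail. I'll shift +3 mm in x and lower again.

```bash
python3 -m inch '[{"linear":[0.03,0,0.03],"twist":0,"gripper":0.5},{"linear":[0.03,0,0.03],"twist":0,"gripper":0.5},{"linear":[0.03,0,-0.05],"twist":0,"gripper":0.5},{"linear":[0.03,0,-0.1],"twist":0,"gripper":0.5},{"linear":[0.03,0,-0.1],"twist":0,"gripper":0.5}]'; python3 held.py t
```

```text
time: 23.63
tool_pos: [0.5932, 0.0406, 0.1318]
ee_rot: [-3.137, -0.001, 1.684]
wrist_force: [-0.1, 0.1, 0.0]
width: 0.0598
tcp [0.5932 0.0406 0.1318] rack 0.0016 -0.0348 yaw 1.6841294716166928 F [-0.1  0.1  0. ] 0.059789757454436855
green n 211 rx max 0.0315 ry [-0.0529 -0.0127] z [0.0287 0.1248]
```

It's in the channel with no force. I'll go to the floor.

```bash
python3 -m inch '[{"linear":[0,0,-0.06],"twist":0,"gripper":0.5},{"linear":[0,0,-0.1],"twist":0,"gripper":0.5},{"linear":[0,0,-0.1],"twist":0,"gripper":0.5}]';python3 -m inch '[{"linear":[0,0,-0.03],"twist":0,"gripper":0.5},{"linear":[0,0,-0.03],"twist":0,"gripper":0.5}]'; python3 held.py u
```

```text
time: 23.93
tool_pos: [0.5942, 0.0406, 0.1237]
ee_rot: [-3.141, -0.0, 1.684]
wrist_force: [-0.4, 0.4, -0.7]
width: 0.06
time: 24.1
tool_pos: [0.5947, 0.0406, 0.1233]
ee_rot: [3.14, 0.0, 1.684]
wrist_force: [-2.0, 0.2, 5.4]
width: 0.0598
tcp [0.5947 0.0406 0.1233] rack 0.003 -0.0349 yaw 1.684184969859512 F [-2.   0.2  5.4] 0.0597631036349412
green n 184 rx max 0.0332 ry [-0.054  -0.0129] z [0.0255 0.1152]
```

Floor contact (5 N). I'll release and go up.

```bash
python3 -m inch '[{"linear":[0,0,0],"twist":0,"gripper":0.68},{"linear":[0,0,0],"twist":0,"gripper":0.75},{"linear":[0,0,0],"twist":0,"gripper":0.9},{"linear":[0,0,0],"twist":0,"gripper":0.95},{"linear":[0,0,0.3],"twist":0,"gripper":0.95},{"linear":[0,0,0.7],"twist":0,"gripper":0.95},{"linear":[0,0,1],"twist":0,"gripper":0.95},{"linear":[0,0,1],"twist":0,"gripper":0.95}]'; python3 -m inch '[{"linear":[0,-0.3,0],"twist":0,"gripper":0.5},{"linear":[0,-0.7,0],"twist":0,"gripper":0.2},{"linear":[0,-1,0],"twist":0,"gripper":0}]'; python3 held.py v; python3 top.py
```

```text
time: 24.82
tool_pos: [0.5977, 0.0405, 0.2301]
ee_rot: [3.127, 0.002, 1.684]
wrist_force: [1.0, 0.0, 0.9]
width: 0.0895
time: 25.07
tool_pos: [0.5944, -0.061, 0.2211]
ee_rot: [-3.141, 0.001, 1.685]
wrist_force: [-0.0, 0.9, 0.6]
width: 0.0724
tcp [ 0.5944 -0.061   0.2211] rack -0.0088 -0.1359 yaw 1.6849966093246715 F [-0.   0.9  0.6] 0.07244078781910197
green n 231 rx max 0.0336 ry [-0.0533 -0.013 ] z [0.0259 0.1156]
top row 903 (array([578. , 149.5]), array([ 61.2, 127.7]), 6.76) rack rx -0.0016 ry 0.0125..0.1378
top stop 16 ry [-0.0854 -0.0829 -0.0816] 0.007871161572067107
scene row 1147 (array([579.7, 149. ]), array([ 64.8, 128.7]), 6.74) rack rx 0.003 ry 0.0118..0.1377
scene stop 288 ry [-0.1077 -0.083  -0.0807] 0.013240136332205325
```

View pics/v.png

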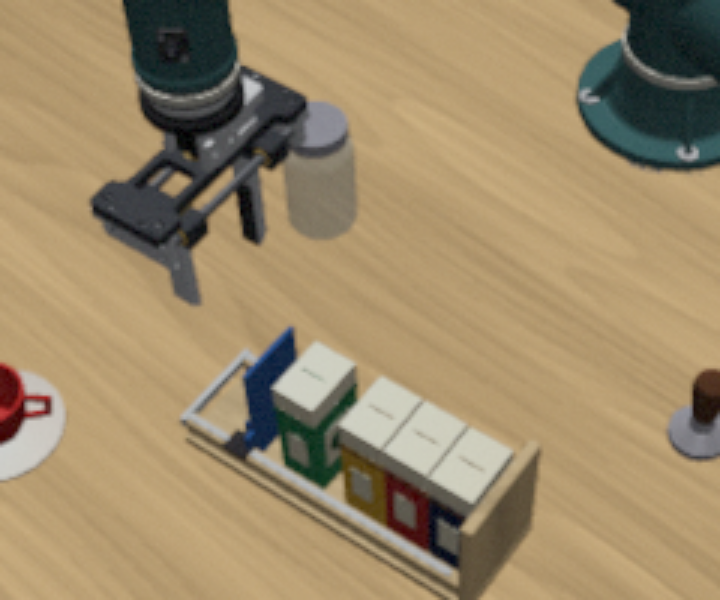

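The green carton stands upright in the row at (315,380) and the stop is untouched. I'll shut the fingers and come down behind the stop's outer face.

```bash
python3 -m inch '[{"linear":[0.08,0.09,0],"twist":-0.002,"gripper":0},{"linear":[0.08,0.09,0],"twist":-0.002,"gripper":0},{"linear":[0.08,0.09,0],"twist":-0.002,"gripper":0},{"linear":[0.08,0.09,0],"twist":-0.002,"gripper":0},{"linear":[0.08,0.09,0],"twist":-0.002,"gripper":0},{"linear":[0.08,0.09,-0.3],"twist":-0.002,"gripper":0},{"linear":[0.08,0.09,-0.6],"twist":-0.002,"gripper":0},{"linear":[0.08,0.09,-0.9],"twist":-0.002,"gripper":0},{"linear":[0.08,0.09,-0.9],"twist":-0.002,"gripper":0}]'; python3 held.py w
```

```text
time: 25.97
tool_pos: [0.5982, -0.0493, 0.1239]
ee_rot: [-3.129, -0.004, 1.683]
wrist_force: [-1.2, 0.5, -2.1]
width: 0.0016
tcp [ 0.5982 -0.0493  0.1239] rack -0.0037 -0.1247 yaw 1.6826039154392192 F [-1.2  0.5 -2.1] 0.001598659168532757
green n 227 rx max 0.0335 ry [-0.0543 -0.0131] z [0.0242 0.1165]
```

View pics/w.png

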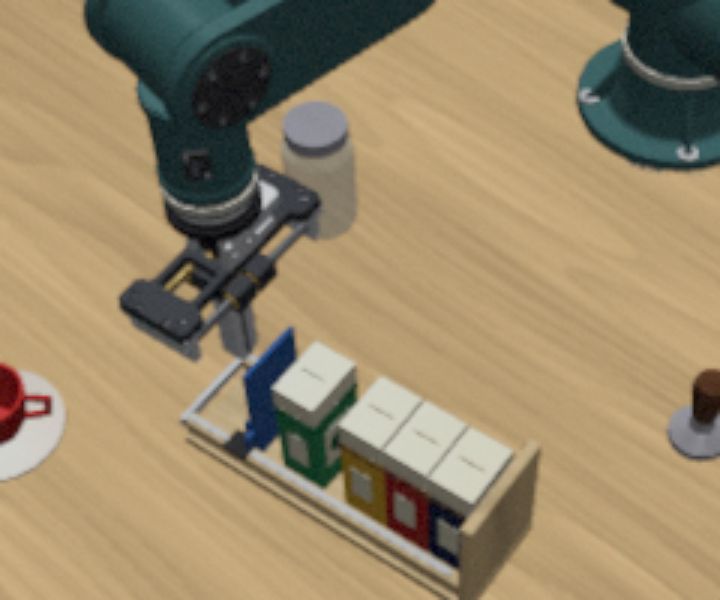

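```bash
python3 -m inch '[{"linear":[0.03,0,-0.2],"twist":0,"gripper":0},{"linear":[0.03,0,-0.37],"twist":0,"gripper":0},{"linear":[0.03,0,-0.37],"twist":0,"gripper":0},{"linear":[0.03,0.05,-0.37],"twist":0,"gripper":0},{"linear":[0.02,0.1,-0.37],"twist":0,"gripper":0},{"linear":[0.02,0.15,-0.37],"twist":0,"gripper":0},{"linear":[0.01,0.2,-0.37],"twist":0,"gripper":0},{"linear":[0.01,0.24,-0.37],"twist":0,"gripper":0}]';python3 -m inch '[{"linear":[-0.005,0.04,0],"twist":0,"gripper":0},{"linear":[-0.01,0.08,0],"twist":0,"gripper":0},{"linear":[-0.015,0.12,0],"twist":0,"gripper":0},{"linear":[-0.02,0.16,0],"twist":0,"gripper":0},{"linear":[-0.02,0.2,0],"twist":0,"gripper":0}]'; python3 held.py x; python3 top.py
```

```text
time: 26.68
tool_pos: [0.604, -0.0256, 0.0959]
ee_rot: [3.14, 0.0, 1.683]
wrist_force: [0.4, -0.7, 0.1]
width: -0.0
time: 27.1
tool_pos: [0.6015, -0.0064, 0.0948]
ee_rot: [3.141, 0.001, 1.682]
wrist_force: [-0.5, -1.7, 1.0]
width: 0.0005
tcp [ 0.6015 -0.0064  0.0948] rack 0.0045 -0.0825 yaw 1.681775926445367 F [-0.5 -1.7  1. ] 0.0004935247873679664
green n 232 rx max 0.0336 ry [-0.0548 -0.013 ] z [0.0254 0.1153]
top row 898 (array([578.2, 149.5]), array([ 60.5, 127.6]), 6.43) rack rx -0.0013 ry 0.0127..0.1378
top stop 0 ry 0 0
scene row 1154 (array([580.1, 149.2]), array([ 64.3, 129. ]), 5.47) rack rx 0.0029 ry 0.0120..0.1379
scene stop 137 ry [-0.0747 -0.0651 -0.0239] 0.025708798278811097
```

```bash
python3 -m inch '[{"linear":[-0.01,0.04,-0.05],"twist":0,"gripper":0},{"linear":[-0.02,0.08,-0.05],"twist":0,"gripper":0},{"linear":[-0.03,0.11,-0.05],"twist":0,"gripper":0},{"linear":[-0.035,0.14,-0.05],"twist":0,"gripper":0},{"linear":[-0.04,0.17,-0.05],"twist":0,"gripper":0},{"linear":[-0.045,0.2,-0.05],"twist":0,"gripper":0}]'; python3 held.py y
```

```text
time: 27.75
tool_pos: [0.5967, 0.0137, 0.0891]
ee_rot: [-3.141, 0.0, 1.682]
wrist_force: [-0.1, -2.7, -2.3]
width: 0.0006
tcp [0.5967 0.0137 0.0891] rack 0.002 -0.0619 yaw 1.6819925204435093 F [-0.1 -2.7 -2.3] 0.0006170457041817213
green n 189 rx max 0.0335 ry [-0.0437 -0.0018] z [0.0249 0.1156]
```

View pics/y.png

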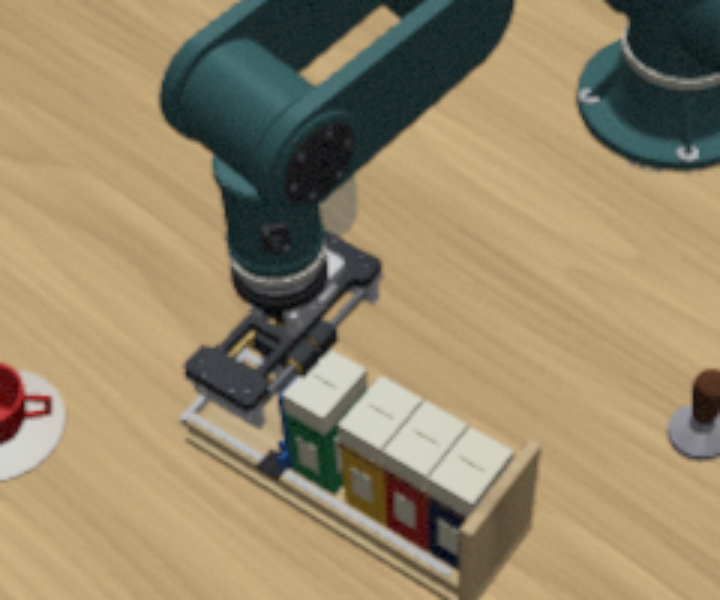

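The stop is now carrying the green carton, upright, with about 13 mm left to the yellow. I'll continue gently.

```bash
python3 -m inch '[{"linear":[-0.003,0.03,0],"twist":0,"gripper":0},{"linear":[-0.006,0.06,0],"twist":0,"gripper":0},{"linear":[-0.01,0.09,0],"twist":0,"gripper":0},{"linear":[-0.013,0.11,0],"twist":0,"gripper":0},{"linear":[-0.015,0.13,0],"twist":0,"gripper":0}]'; python3 -m inch '[{"linear":[-0.002,0.015,0],"twist":0,"gripper":0},{"linear":[-0.004,0.03,0],"twist":0,"gripper":0},{"linear":[-0.004,0.04,0],"twist":0,"gripper":0}]'; python3 held.py z;python3 top.py
```

```text
time: 28.22
tool_pos: [0.5952, 0.0268, 0.0893]
ee_rot: [-3.141, -0.0, 1.682]
wrist_force: [-0.1, -2.5, -1.3]
width: 0.0004
time: 28.47
tool_pos: [0.5947, 0.0304, 0.0893]
ee_rot: [-3.141, 0.0, 1.682]
wrist_force: [-0.4, -4.4, -2.2]
width: 0.0003
tcp [0.5947 0.0304 0.0893] rack 0.002 -0.0451 yaw 1.6820421646012023 F [-0.4 -4.4 -2.2] 0.0003165528750655477
green n 132 rx max 0.034 ry [-0.0268  0.0117] z [0.0284 0.1155]
top row 967 (array([578.9, 144.9]), array([ 61.8, 136.9]), 7.47) rack rx -0.0011 ry 0.0053..0.1376
top stop 0 ry 0 0
scene row 1458 (array([582.6, 127.5]), array([ 64.2, 172.4]), 7.11) rack rx 0.0034 ry -0.0243..0.1375
scene stop 44 ry [-0.0486 -0.0292  0.0181] 0.033641544313228924
```

```bash
python3 -m inch '[{"linear":[-0.002,0.015,0],"twist":0,"gripper":0},{"linear":[-0.003,0.03,0],"twist":0,"gripper":0},{"linear":[-0.003,0.03,0],"twist":0,"gripper":0}]'; python3 -m inch '[{"linear":[-0.002,0.015,0],"twist":0,"gripper":0},{"linear":[-0.003,0.03,0],"twist":0,"gripper":0},{"linear":[-0.003,0.03,0],"twist":0,"gripper":0}]';python3 held.py z1
```

```text
time: 28.87
tool_pos: [0.5945, 0.0336, 0.0894]
ee_rot: [-3.141, 0.0, 1.682]
wrist_force: [-1.9, -3.9, -1.1]
width: 0.0003
time: 29.12
tool_pos: [0.5945, 0.0337, 0.0895]
ee_rot: [-3.141, 0.006, 1.681]
wrist_force: [-1.8, -11.3, -2.0]
width: 0.0004
tcp [0.5945 0.0337 0.0895] rack 0.0021 -0.0418 yaw 1.6810685282750026 F [ -1.8 -11.3  -2. ] 0.00039652805831176616
green n 131 rx max 0.0337 ry [-0.0238  0.0149] z [0.0286 0.1144]
```

The force rose to 11 N without motion, so it's snug. I'll back off, rise and check.

```bash
python3 -m inch '[{"linear":[0.003,-0.03,0],"twist":0,"gripper":0},{"linear":[0.01,-0.1,0],"twist":0,"gripper":0},{"linear":[0.03,-0.3,0],"twist":0,"gripper":0},{"linear":[0.03,-0.35,0],"twist":0,"gripper":0},{"linear":[0.03,-0.35,0.3],"twist":0,"gripper":0},{"linear":[0.03,-0.35,0.7],"twist":0,"gripper":0},{"linear":[0.03,-0.35,1],"twist":0,"gripper":0}]'; python3 -m inch '[{"linear":[-0.2,-0.4,0.3],"twist":0,"gripper":0},{"linear":[-0.4,-0.7,0.5],"twist":0,"gripper":0},{"linear":[-0.6,-1,0.5],"twist":0,"gripper":0}]';  python3 -m inch '[{"linear":[-0.3,-0.3,0],"twist":0,"gripper":0},{"linear":[-0.6,-0.6,0],"twist":0,"gripper":0},{"linear":[-0.6,-0.6,0],"twist":0,"gripper":0},{"linear":[-0.6,-0.6,0],"twist":0,"gripper":0}]'; python3 held.py fin
python3 - <<'E'
from h import *
th=np.radians(6.5);ex=np.array([np.cos(th),np.sin(th)]);ey=np.array([-np.sin(th),np.cos(th)]);O=np.array([.5877,.075])
for n in('top','scene'):
    s=snap(n);X=cloud(s);h=cv2.cvtColor(s['image'],cv2.COLOR_RGB2HSV);S=h[...,1].astype(int);q=X[...,:2]-O;rx=q@ex;ry=q@ey;z=X[...,2]
    m=big((z>.137)&(z<.15)&(abs(rx)<.06)&(ry>-.08)&(ry<.141)&(S<70));P=np.c_[rx[m],ry[m],np.ones(m.sum())]
    print(n,rect(X[m]),'ry',np.percentile(ry[m],[1,99]).round(4),'plane',np.linalg.lstsq(P,z[m],rcond=None)[0].round(4))
    for a in(0,1,2,3):
        c=m&(ry>-.022+a*.042)&(ry<.014+a*.042);print('  carton',a,'rx',np.percentile(rx[c],[2,98]).round(4),'slope',np.linalg.lstsq(np.c_[rx[c],ry[c],np.ones(c.sum())],z[c],rcond=None)[0][:2].round(3),np.median(z[c]).round(4))
    b=(h[...,0]>100)&(h[...,0]<130)&(S>90)&(z>.05)&(abs(rx)<.036)&(ry<0)&(ry>-.12);print('  stop ry',b.sum(),np.percentile(ry[b],[10,50,90]).round(4) if b.sum() else '')
    save(s,'final_%s.png'%n)
    m2=(z>.05)&(abs(X[...,0]-.45)<.45)&(abs(X[...,1]-.1)<.5);k,l,st,_=cv2.connectedComponentsWithStats(m2.astype(np.uint8))
    if n=='top':print([ (rect(X[l==i])[0].tolist()) for i in range(1,k) if st[i,4]>30])
E
```

```text
time: 29.75
tool_pos: [0.5979, 0.0023, 0.1918]
ee_rot: [3.14, -0.002, 1.682]
wrist_force: [1.1, 0.4, 0.7]
width: 0.0004
time: 30.0
tool_pos: [0.542, -0.0941, 0.2442]
ee_rot: [3.132, 0.002, 1.685]
wrist_force: [0.3, -1.1, 0.4]
width: 0.0003
time: 30.33
tool_pos: [0.4796, -0.1552, 0.2398]
ee_rot: [3.139, -0.0, 1.679]
wrist_force: [0.5, 0.1, -0.2]
width: 0.0004
tcp [ 0.4796 -0.1552  0.2398] rack -0.1334 -0.2164 yaw 1.6786409432359513 F [ 0.5  0.1 -0.2] 0.0003902463729448036
green n 136 rx max 0.0336 ry [-0.024   0.0146] z [0.029  0.1148]
top (array([580.5, 132. ]), array([ 61.7, 167.1]), 7.18) ry [-0.0227  0.1393] plane [-0.0016  0.0019  0.1413]
  carton 0 rx [-0.0288  0.0298] slope [0.012 0.021] 0.1412
  carton 1 rx [-0.0301  0.0277] slope [ 0.002 -0.011] 0.1414
  carton 2 rx [-0.0311  0.0275] slope [-0.012  0.022] 0.1414
  carton 3 rx [-0.03    0.0282] slope [-0.009 -0.017] 0.1415
  stop ry 1 [-0.0287 -0.0287 -0.0287]
[[635.1, -100.6], [599.1, 392.3], [631.8, 116.3], [575.0, -36.4], [497.2, 317.7], [297.6, -1.6], [481.0, 135.8], [340.1, 213.2]]
scene (array([583.1, 131.1]), array([ 65. , 168.5]), 7.44) ry [-0.0226  0.139 ] plane [-0.0033  0.0003  0.1415]
  carton 0 rx [-0.027   0.0332] slope [ 0.003 -0.019] 0.1416
  carton 1 rx [-0.0285  0.0304] slope [-0.005 -0.009] 0.1415
  carton 2 rx [-0.0282  0.0308] slope [-0.007 -0.012] 0.1417
  carton 3 rx [-0.0282  0.0308] slope [-0.002 -0.007] 0.1415
  stop ry 21 [-0.0285 -0.0271 -0.0247]
```

View pics/fin.png

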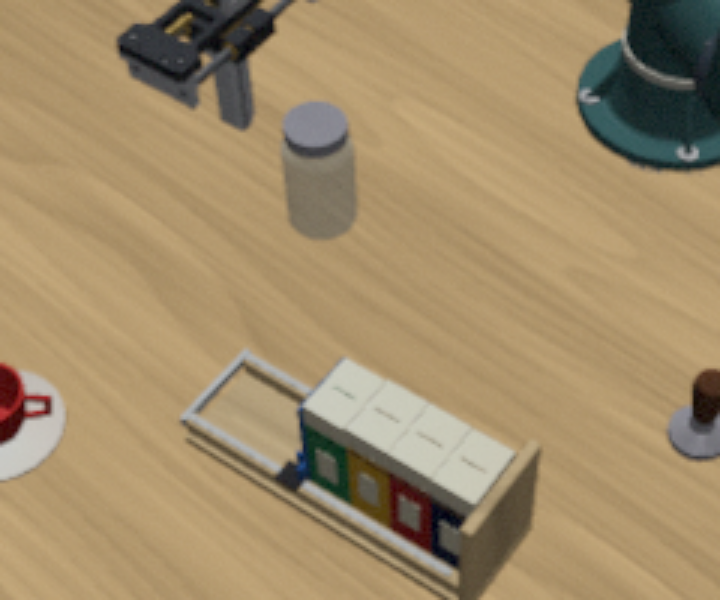

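View pics/final_top.png

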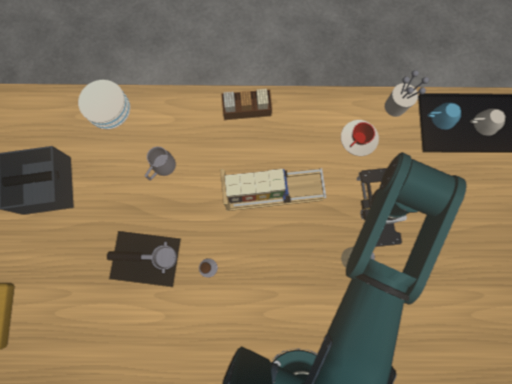

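The pictures show four cartons packed tight, green at (340,395) against the stop. The cup, jar, tamper, pitcher and portafilter are where they were. Handing in.

```bash
python3 -c "
from bench import robot
o=robot.get_obs();print(o['wrist_force'],abs(o['qvel']).max());print(robot.close_job())"
```

```text
[-0.01918135  0.48098965  0.20656447] 0.0139284643292531
the job is handed in; nothing more can be done
None
```

The green carton now stands cream end up in the row, and the blue stop is pushed up snug against the four cartons. I handed the job in at about 30 s of the 61 s allowed; no verdict was reported.

**How I did it**
- **Standing it up:** the grip would not let the carton swing upright. Loosening it only dropped the carton flat about 5 cm. I levered it up step by step against the fixed crossbar at the rack's end, set it standing on the counter and gripped it again.
- **Placing it:** the first lowering caught on the rail nearest the robot, with about 40 N at the wrist. I lifted it, shifted it 3 mm and it went in cleanly.
- **Pushing the stop:** I pushed with closed fingers until the force rose to 11 N with no more movement, then backed away.

**Last checks**
- **Row:** the four tops measure 167–168.5 mm end to end, against 168 mm for a tight pack.
- **Stop:** its inner face is about 24 mm from the rack's centre on the open side, so the joint is about 0.09.
- **Uprightness:** all four tops are level to about 0.02 rad and at 141–142 mm. The green carton is 1–3 mm off the channel centre.
- **Surroundings:** the robot is touching nothing. The bystanders look unmoved in the pictures. I did not measure them again, and in the last top view the arm partly hides the sugar jar.

**Disagreement:** the two cameras differ by about 2–3 mm across the rack. That is probably why the first lowering caught the rail.

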